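Shelve the card box and the speaker by height in the stepped desk organiser

ROBOT

A 7-joint arm with a two-finger parallel gripper is mounted at the origin on the work surface. World frame = base frame: x ahead of the robot, y to its left, z up, the work surface at z = 0. Lengths are in m, angles in rad, forces in N, time in s.
With the tool pointing down it reaches from about 0.425 to 0.875 m from the base axis. Payload 9.9 kg.
Tool frame: the origin (TCP) lies between the finger pads; the fingertips stand 8 mm ahead of it and the grasp point (between the pads) lies 11 mm behind it; y points along the fingers, z is the direction in which the jaws open and shut, and the axes are right-handed (so a half turn about y gives the same grasp; the last joint's range is limited). The gripper opens to 85 mm and grips with 20 to 120 N. Pads are 22 mm wide; open, the fingers measure 114 mm over their backs; the gripper's body (76 mm by 85 mm) begins 54 mm behind the grasp point. The pads swing forward as they close: fully open they stand 13 mm farther back than shut.
Start: joints at [1.194, 0.576, 0.025, 1.437, -0.015, 1.129, -0.057], TCP at [0.195, -0.646, 0.239] pointing down, gripper open.
Joint ranges: [-2.76, 2.76], [-0.34, 2.15], [-1.52, 1.57], [0.19, 2.46], [-1.09, 4.23], [0.17, 1.99], [-2.82, 2.82]. Speed limits (rad/s): [2.22, 2.22, 3.01, 3.01, 3.14, 3.14, 3.14].

INTERFACE

Orientations are given as a rotation vector (axis times angle).
In Python, from plant import get_state, read_camera, camera_params, sign_off gives the robot as it stands.
- The arm moves only by the tool step_arm, never from a script. Its argument "motion" is one flat list of numbers, 7 for each row, row after row: the turn, a rotation vector about the tool's x, y, z in degrees, then the shift along the tool's x, y, z in cm, then the opening, from 0 (shut) to 1 (fully open). In form: [ax, ay, az, dx, dy, dz, jaw, ax, ay, az, dx, dy, dz, jaw, ...]. A call has 1 to 20 rows; each row shifts and turns the commanded pose from where the row before left it, along the tool's axes as they then stand; what a row does not reach is not made up. A row lasts 1/12 s, in which the tool goes at most 41.7 mm and 7.16 degrees, less where a joint would pass 70% of its speed; a pose out of reach is approached as far as the arm can. A call is refused whole if a number of a shift passes 4.17 or a number of a turn 7.16, either way. A call with a gripper value outside its range is refused whole. The fingers move at their own pace and stop on an object; "force" is the grip in N (left out, the last holds). Time passes only in rows, so rows that do not move let the fingers close. It gives the time, the measured TCP pose, the force and the opening at its end, in the units of the state.
- get_state(): the state, without advancing time (a new reading comes with each control period).
- read_camera(name): name is "scene" or "top"; returns the picture (384x512x3 uint8, blue, green, red); there is no depth.
- camera_params(name): a dict with "fov_y" (degrees; the focal length in pixels is half the picture's height over the tangent of half this angle, whatever the lens; pixels are square), "cx", "cy" (the principal point, pixels), "R" (3x3) and "t" (3): a world point X has camera coordinates R X + t. Camera axes: x right, y down, z forward; pixel columns grow to the right and rows downward; lengths in m; the calibration is good to about 2 mm. A picture is of the moment at which its call begins. camera_params takes no time and is no camera call.
- sign_off(): hands the job in, once; it reports no verdict.
The state is a dict: "time_s": time; "qpos": joint angles; "joint_velocities": joint speeds; "joint_torque": joint torques, N m; "ee_pos": TCP position; "orientation": TCP orientation; "ft_force": force on the tool from outside, world axes, zero at the start; "moment": the same for the moment, N m; "gripper_width": opening from 0.0 (shut) to 1.0 (fully open).
Only numpy, scipy, OpenCV 4.12 (cv2) and the standard library are available. Lean on these libraries where they do the work, as an engineer would, in place of code of your own. Each camera call takes 0.05 s, during which the arm holds its last target.

TASK

Tidy the red card box and the small black speaker into the stepped desk organiser: stand each one upright in the bay with the lowest overhead clearance that it still fits under. Slide each one in under the clear roof until it no longer sticks out in front of it, let go, and leave everything else on the desk where it is; the third bay stays empty.

Things in the scene. Friction and masses are not known exactly. Their poses are not given: they have to be found in the camera images.
- card_box_center (a point): centre (half-way up) of the card box: a closed rigid box, red below with a fixed white lid, 90 mm long (its x), 62 mm wide (its y), 66 mm tall (z up), about 0.3 kg. Starts standing on the desk. Grasp across the 62 mm width. Same shape either way round.
- speaker_center (a point): centre (half-way up) of the small black desk speaker: upright block 75 mm deep (its x, cone face at -x), 64 mm wide (its y), 104 mm tall (z up), about 0.45 kg. Starts standing on the desk. Grasp across the 64 mm width. Either way round will do in the bay.
- organiser: the organiser's fixed wooden base board, 235 x 370 x 12 mm, origin under its centre. Three bays stand on it side by side in any order, all facing -x of the board, 118 mm between centre lines. Each has a coloured deck, 6 mm side panels and a flat clear 6 mm roof, its top 174 mm above the table in all three.
- low_bay_deck (a point): open-front bay, YELLOW deck 94 mm above the table. Point: on the deck, at the middle of the roofed part; x inward (away from the open front), y left, z up. Roofed part 105 mm deep (x -52.5 to +52.5), 92 mm wide inside, roof underside 74 mm above the deck. Open apron, 104 mm wide, no side panels: x -160 to -52.5 mm. Stop bar 20 mm high at x = +52.5; back open above it.
- mid_bay_deck (a point): open-front bay, BLUE deck 56 mm above the table. Point: on the deck, at the middle of the roofed part; x inward (away from the open front), y left, z up. Roofed part 105 mm deep (x -52.5 to +52.5), 92 mm wide inside, roof underside 112 mm above the deck. Open apron, 104 mm wide, no side panels: x -160 to -52.5 mm. Stop bar 20 mm high at x = +52.5; back open above it.
- tall_bay_deck (a point): open-front bay, GREY deck 18 mm above the table. Point: on the deck, at the middle of the roofed part; x inward (away from the open front), y left, z up. Roofed part 105 mm deep (x -52.5 to +52.5), 92 mm wide inside, roof underside 150 mm above the deck. Open apron, 104 mm wide, no side panels: x -160 to -52.5 mm. Stop bar 20 mm high at x = +52.5; back open above it.
- stapler: bystander: grey and black stapler, 130 x 34 x 58 mm, origin under its centre
- mug: bystander: blue mug, 80 mm across, 92 mm tall, handle at its +y, origin under its centre
- tape_dispenser: bystander: grey tape dispenser, 140 x 55 x 81 mm, origin under its centre
- mouse: bystander: computer mouse, 110 x 62 x 32 mm, origin under its centre
- notebook: bystander: blue notebook lying flat, 150 x 210 x 18 mm, origin under its centre
- calculator: bystander: pocket calculator lying flat, 150 x 90 x 18 mm, origin under its centre
Not all that is in view belongs to the job. What is shaped like the part that bears speaker_center but turquoise is not meant.

How it is judged:
By the outcome, as a careful person would: the job done as asked, in the order asked, and still so for the second after the job is handed in, with the robot touching nothing.
It also fails if it takes over 72 s, if anything falls off the work surface, if the arm or the gripper's body presses on something with over 40 N, if the wrist force passes 120 N, or if a joint passes its speed limit or range.

## Working session

There is one attempt and no reset: what is moved stays moved. The work goes in short steps, Python scripts to look and compute and a tool call to move; the robot and the scene stay as the last step left them, time stands still between calls to the robot, and variables do not carry over. Pictures are saved under pics/ and viewed, and the job is handed in when it is done.

Besides the shell and the picture viewer there is one more tool, called after ">>>" as name(argument=value, ...), one argument or row to a line, values as JSON. step_arm: Moves the arm, as the interface text tells. Its arguments: {"type":"object","properties":{"motion":{"type":"array"},"force":{"type":"number"}},"required":["motion"]}

```bash
mkdir -p pics; ls; python3 - <<'E'
from plant import *
import cv2,numpy as np
for n in("scene","top"):
    cv2.imwrite(f"pics/{n}0.png",read_camera(n)); p=camera_params(n); print(n,p)
s=get_state(); print(s)
E
```

```text
pics
scene {'fov_y': 49.66216086018457, 'cx': 251.31284814843596, 'cy': 189.36153726033862, 'R': array([[ 0.77396069,  0.63290082, -0.02052815],
       [ 0.39047093, -0.50251776, -0.77136785],
       [-0.4985151 ,  0.58899274, -0.63605836]]), 't': array([-0.37221142, -0.09723694,  1.58117722])}
top {'fov_y': 51.77877640203909, 'cx': 260.5888565010211, 'cy': 185.11030605622042, 'R': array([[-0.02727854, -0.99959978, -0.00749449],
       [-0.9887023 ,  0.02808507, -0.14723789],
       [ 0.14738944,  0.00339339, -0.98907272]]), 't': array([0.04185673, 0.49404131, 1.48602615])}
{'time_s': 0.1, 'qpos': array([ 1.19419653,  0.57646402,  0.02481514,  1.43780479, -0.01500791,
        1.12899458, -0.05653256]), 'joint_velocities': array([-0.00205761, -0.00145054, -0.00064383, -0.00092632, -0.00165932,
        0.00021376, -0.00117316]), 'joint_torque': array([ 4.39199328e-03, -7.67308474e+01,  2.25705117e+00, -2.86608803e+01,
        1.57259504e-02,  8.52261612e-03,  9.20965704e-08]), 'ee_pos': array([ 0.19474576, -0.64589591,  0.23852418]), 'orientation': array([-0.30468299,  2.06573969, -2.06268788]), 'ft_force': array([-0.18382674,  1.16244735,  0.54697548]), 'moment': array([0.02666513, 0.07736645, 0.00717376]), 'gripper_width': 0.9997674033944497}
```

View pics/scene0.png

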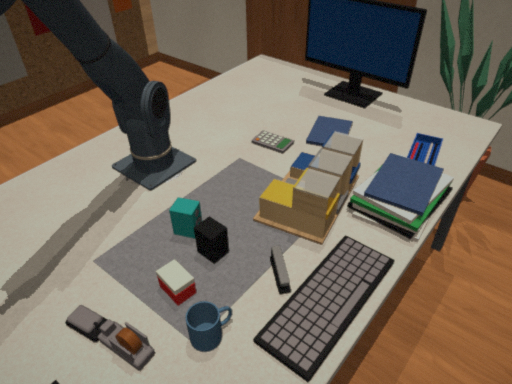

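View pics/top0.png

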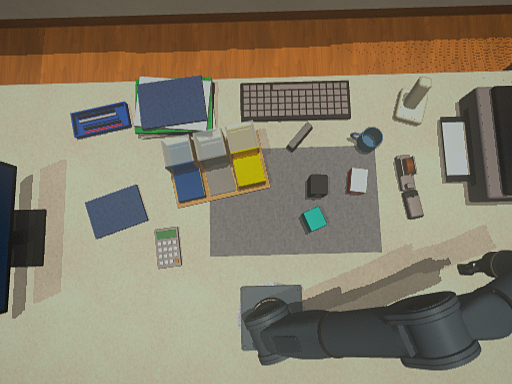

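```bash
python3 - <<'E'
import cv2
t=cv2.imread("pics/top0.png"); s=cv2.imread("pics/scene0.png")
R=lambda im,x,y,w,h,k:cv2.resize(im[y:y+h,x:x+w],None,fx=k,fy=k,interpolation=cv2.INTER_CUBIC)
cv2.imwrite("pics/c1.png",R(t,155,110,130,100,6))
cv2.imwrite("pics/c2.png",R(t,290,155,100,80,7))
cv2.imwrite("pics/c3.png",R(s,240,120,130,120,5))
cv2.imwrite("pics/c4.png",R(s,140,190,110,120,5))
E
```

```text
(no output)
```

View pics/c1.png

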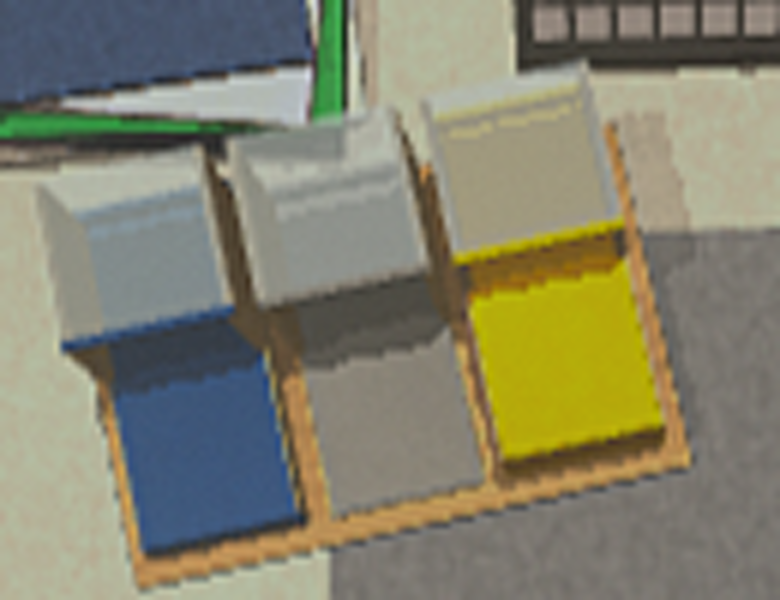

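View pics/c2.png

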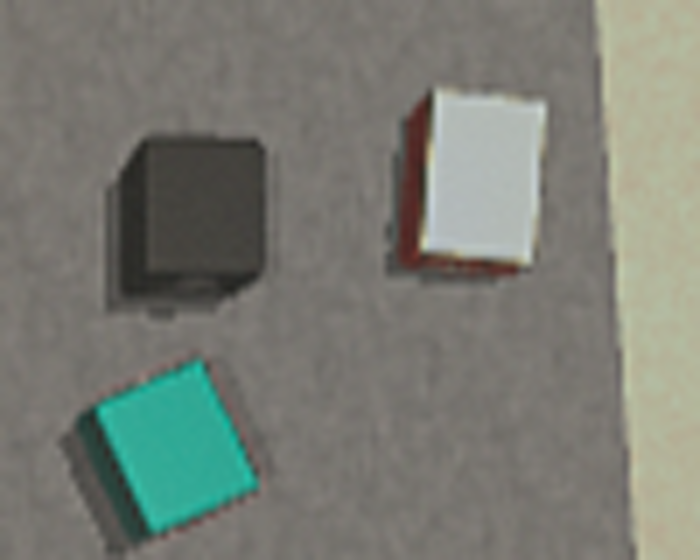

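View pics/c3.png

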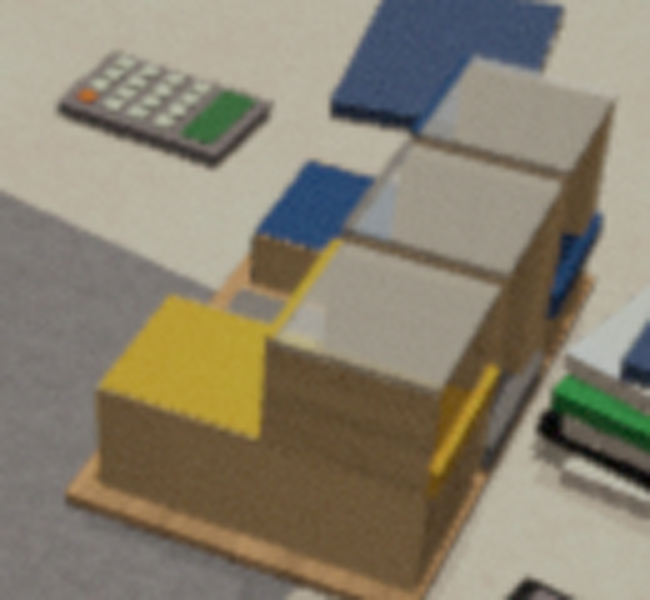

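View pics/c4.png

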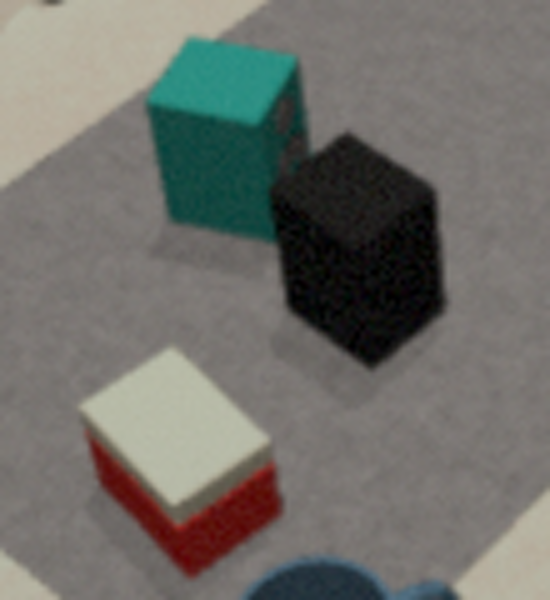

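```bash
cat > h.py <<'E'
import numpy as np
from plant import *
from scipy.optimize import least_squares
from scipy.spatial.transform import Rotation as Rot
def proj(n,X):
    p=camera_params(n);f=192/np.tan(np.radians(p['fov_y']/2))
    c=np.atleast_2d(X)@p['R'].T+p['t'];return np.c_[f*c[:,0]/c[:,2]+p['cx'],f*c[:,1]/c[:,2]+p['cy']]
def ray(n,u,v,z):
    p=camera_params(n);f=192/np.tan(np.radians(p['fov_y']/2))
    d=p['R'].T@np.array([(u-p['cx'])/f,(v-p['cy'])/f,1]);o=-p['R'].T@p['t'];return o+d*(z-o[2])/d[2]
def crop(c,k,x0,y0): return (np.array(c,float)+.5)/k-.5+[x0,y0]
def fit(obs,x0):
    # obs: list of (cam, local pts Nx3, pix Nx2)
    def res(x):
        c,s=np.cos(x[2]),np.sin(x[2]);r=[]
        for n,L,P in obs:
            L=np.array(L,float);W=np.c_[x[0]+c*L[:,0]-s*L[:,1],x[1]+s*L[:,0]+c*L[:,1],L[:,2]]
            r.append(proj(n,W)-P)
        return np.vstack(r)
    o=least_squares(lambda x:res(x).ravel(),x0,loss='soft_l1');return o.x,res(o.x)
E
cat > m.py <<'E'
from h import *
np.set_printoptions(precision=4,suppress=True)
T=[];P=[]
for y,fr,rf,rb in ((-.118,[(505,460),(663,428)],[(455,262),(625,222)],[(425,98),(585,62)]),
 (0,[(325,520),(487,485)],[(265,305),(435,268)],[(230,140),(395,105)]),
 (.118,[(145,553),(305,520)],[(65,348),(235,312)],[(38,185),(200,148)])):
    z={-.118:.094,0:.018,.118:.056}[y]
    for x,zz,q in((-.16,z,fr),(-.0525,.174,rf),(.0525,.174,rb)):
        T+=[(x,y+.052,zz),(x,y-.052,zz)];P+=q
P=crop(P,6,155,110)
print("org top",*fit([("top",T,P)],[.65,.1,0.1]))
L=[(-.16,-.066,.094),(-.16,-.17,.094),(-.0525,-.066,.174),(-.0525,-.17,.174),(.0525,-.066,.174),(.0525,-.17,.174)]
# scene order
S=crop([(170,297),(98,388),(338,242),(265,337),(500,290),(440,388)],5,240,120)
print("org scene",*fit([("scene",L,S)],[.65,.1,.1]))
print("org both",fit([("scene",L,S),("top",T,P)],[.65,.1,.1])[0])
def box(lx,ly,z): return [(lx/2,ly/2,z),(lx/2,-ly/2,z),(-lx/2,-ly/2,z),(-lx/2,ly/2,z)]
for nm,b,a,s in(("card",box(.09,.062,.066),[(433,88),(547,100),(530,268),(420,250)],[(178,508)and(270,440),(178,508),(80,410),(172,348)]),
 ("spk",box(.075,.064,.104),[(147,138),(262,140),(266,272),(147,272)],[(435,187),(355,240),(272,185),(350,133)])):
    a=crop(a,7,290,155);s=crop(s,5,140,190)
    for k,o in(("top",[("top",b,a)]),("scene",[("scene",b,s)]),("both",[("top",b,a),("scene",b,s)])):
        x,r=fit(o,[.6,-.2,0]);print(nm,k,x,np.abs(r).max())
t=crop([(95,408),(205,360),(260,487),(150,537)],7,290,155)
print("turq",[ray("top",*q,.104)[:2] for q in t])
E
python3 m.py
```

```text
org top [0.6283 0.2055 0.1938] [[-0.2778  0.1517]
 [ 0.7826 -0.63  ]
 [ 0.2276  0.6049]
 [ 0.5418  0.9404]
 [-0.8813 -0.0161]
 [ 0.8028 -0.2279]
 [ 1.2767 -0.4073]
 [ 0.4337 -0.4182]
 [-0.7389  0.6503]
 [-0.3036  0.459 ]
 [-0.6752  0.0597]
 [ 0.2943 -0.3448]
 [-0.6024 -0.2948]
 [-0.3492 -0.8068]
 [-0.1772  0.7263]
 [ 0.3802  0.3414]
 [-1.1044 -0.3349]
 [ 0.4844 -0.4322]]
org scene [0.6321 0.2059 0.1952] [[ 0.3301 -0.3102]
 [ 0.016   0.1827]
 [-0.738  -0.3659]
 [-0.0562  0.1131]
 [ 0.3465 -0.4087]
 [ 0.005   0.7283]]
org both [0.6292 0.2062 0.2007]
card top [ 0.5007 -0.342  -0.1558] 0.40704164159717493
card scene [ 0.5055 -0.3449 -0.118 ] 0.9523384024861059
card both [ 0.5033 -0.3437 -0.1321] 1.2374233017424956
spk top [ 0.4835 -0.1866 -0.0355] 0.6807867358688782
spk scene [ 0.4852 -0.1845 -0.0694] 1.7831457042884153
spk both [ 0.4845 -0.1855 -0.0539] 1.8474933344826638
turq [array([ 0.3786, -0.124 ]), array([ 0.402 , -0.1823]), array([ 0.3354, -0.2075]), array([ 0.3113, -0.1495])]
```

```bash
cat >> h.py <<'E'
def go(x,y,ztip,yaw,tilt=0):
    """target: fingertip at x,y,ztip; jaw along local y of yaw; tilt deg: tips lead toward +local x"""
    s=get_state();R0=Rot.from_rotvec(s['orientation']);p=s['ee_pos']
    best=None
    for sg in(1,-1):
        a=np.radians(tilt);c,si=np.cos(yaw),np.sin(yaw)
        ya=np.array([np.sin(a)*c,np.sin(a)*si,-np.cos(a)]);za=sg*np.array([-si,c,0]);xa=np.cross(ya,za)
        R=Rot.from_matrix(np.c_[xa,ya,za]);d=(R0.inv()*R)
        if best is None or d.magnitude()<best[0].magnitude():best=(d,R,ya)
    d,R,ya=best;T=np.array([x,y,ztip])-.008*ya
    print("t",s['time_s'],"tcp",p.round(4),"F",s['ft_force'].round(1),"grip",round(s['gripper_width'],3),"q",s['qpos'].round(2))
    print("axes rows x,y,z:",R0.as_matrix().T.round(2).tolist())
    print("turn deg",np.degrees(d.as_rotvec()).round(2),"target tcp",T.round(4))
    print("shift cm in current axes",(R0.inv().apply(T-p)*100).round(2),"in target axes",(R.inv().apply(T-p)*100).round(2))
E
python3 -c "
from h import *
go(.503,-.3435,.15,-.135)"
```

```text
t 0.1 tcp [ 0.1947 -0.6459  0.2385] F [-0.2  1.2  0.5] grip 1.0 q [ 1.19  0.58  0.02  1.44 -0.02  1.13 -0.06]
axes rows x,y,z: [[-0.96, -0.29, 0.0], [-0.0, 0.0, -1.0], [0.29, -0.96, -0.0]]
turn deg [8.000e-02 2.451e+01 2.000e-02] target tcp [ 0.503  -0.3435  0.158 ]
shift cm in current axes [-38.24   8.08 -20.04] in target axes [-26.47   8.05 -34.11]
```

>>> step_arm(
  motion=[0, 4.9, 0, 0, 0, 0, 1, 0, 4.9, 0, 0, 0, 0, 1, 0, 4.9, 0, 0, 0, 0, 1, 0, 4.9, 0, 0, 0, 0, 1, 0, 4.9, 0, 0, 0, 0, 1, 0, 0, 0, -2, 0, -2.6, 1, 0, 0, 0, -2, 0, -2.6, 1, 0, 0, 0, -2, 0, -2.6, 1, 0, 0, 0, -2, 0, -2.6, 1, 0, 0, 0, -2, 0, -2.6, 1, 0, 0, 0, -2, 0, -2.6, 1, 0, 0, 0, -2, 0, -2.6, 1, 0, 0, 0, -2, 0, -2.6, 1, 0, 0, 0, -2, 0, -2.6, 1, 0, 0, 0, -2, 0, -2.6, 1, 0, 0, 0, -2, 0, -2.6, 1, 0, 0, 0, -2, 0, -2.6, 1, 0, 0, 0, -2, 0, -2.6, 1, 0, 0, 0, 0, 0, 0, 1, 0, 0, 0, 0, 0, 0, 1],
  force=40,
)

```text
time_s: 1.77
ee_pos: [0.4995, -0.344, 0.2387]
orientation: [-0.14, -2.155, 2.153]
ft_force: [-0.3, -0.9, 0.6]
gripper_width: 0.996
```

```bash
python3 -c "
from h import *
go(.503,-.3435,.018,-.135)"
```

```text
t 1.7667 tcp [ 0.4995 -0.344   0.2387] F [-0.3 -0.9  0.6] grip 0.996 q [ 0.46  0.48  0.1   1.63 -0.05  1.04 -1.12]
axes rows x,y,z: [[-0.99, 0.13, 0.0], [-0.0, 0.0, -1.0], [-0.13, -0.99, -0.0]]
turn deg [0.07 0.27 0.03] target tcp [ 0.503  -0.3435  0.026 ]
shift cm in current axes [-0.36 21.27 -0.07] in target axes [-0.35 21.27 -0.1 ]
```

>>> step_arm(
  motion=[0, 0, 0, -0.3, 3, 0, 1, 0, 0, 0, 0, 3, 0, 1, 0, 0, 0, 0, 3, 0, 1, 0, 0, 0, 0, 3, 0, 1, 0, 0, 0, 0, 2, 0, 1, 0, 0, 0, 0, 1, 0, 1, 0, 0, 0, 0, 0, 0, 1],
)

```text
time_s: 2.35
ee_pos: [0.4989, -0.347, 0.0871]
orientation: [-0.142, -2.15, 2.147]
ft_force: [-0.4, 0.0, 0.0]
gripper_width: 1.002
```

```bash
python3 -c "
from h import *
import cv2
go(.503,-.3435,.018,-.135)
for n,b in(('scene',(130,200,130,110)),('top',(300,130,120,100))):
  i=read_camera(n);x,y,w,h=b;cv2.imwrite('pics/g1%s.png'%n,cv2.resize(i[y:y+h,x:x+w],None,fx=5,fy=5,interpolation=2))"
```

```text
t 2.35 tcp [ 0.4989 -0.347   0.0871] F [-0.4  0.   0. ] grip 1.002 q [ 0.48  0.65  0.08  1.79 -0.07  0.71 -1.11]
axes rows x,y,z: [[-0.99, 0.14, 0.0], [-0.0, 0.0, -1.0], [-0.14, -0.99, -0.0]]
turn deg [ 0.06 -0.07  0.23] target tcp [ 0.503  -0.3435  0.026 ]
shift cm in current axes [-0.39  6.11 -0.39] in target axes [-0.36  6.11 -0.4 ]
```

View pics/g1scene.png

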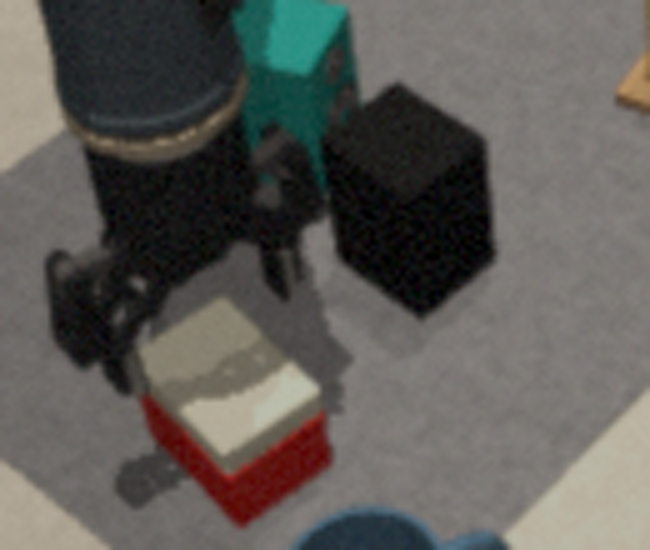

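View pics/g1top.png

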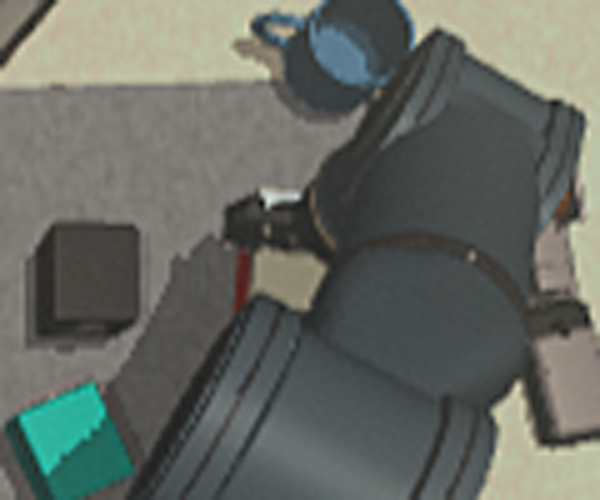

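```bash
python3 -c "
from h import *
import cv2
s=get_state();R=Rot.from_rotvec(s['orientation'])
L=[(sx*.011,yy,sz*.0425) for sz in(1,-1) for yy in(.008,-.005) for sx in(1,-1)]
W=s['ee_pos']+R.apply(np.array(L))
def box(x,y,yaw,z,lx,ly):
  return [(x+np.cos(yaw)*a-np.sin(yaw)*b,y+np.sin(yaw)*a+np.cos(yaw)*b,z) for a in(lx/2,-lx/2) for b in(ly/2,-ly/2)]
for n,b in(('scene',(130,200,130,110)),('top',(300,130,120,100))):
  i=read_camera(n);x,y,w,h=b;i=cv2.resize(i[y:y+h,x:x+w],None,fx=5,fy=5,interpolation=2)
  for P,c in((W,(0,255,0)),(box(.503,-.3435,-.135,.066,.09,.062),(255,0,255)),(box(.503,-.3435,-.135,.0,.09,.062),(255,255,0)),(box(.4845,-.1855,-.05,.104,.075,.064),(0,255,255))):
    for u in proj(n,P): cv2.circle(i,tuple(int(round(q)) for q in ((u-[x,y]+.5)*5)),3,c,-1)
  cv2.imwrite('pics/g2%s.png'%n,i)"
```

```text
(no output)
```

View pics/g2scene.png

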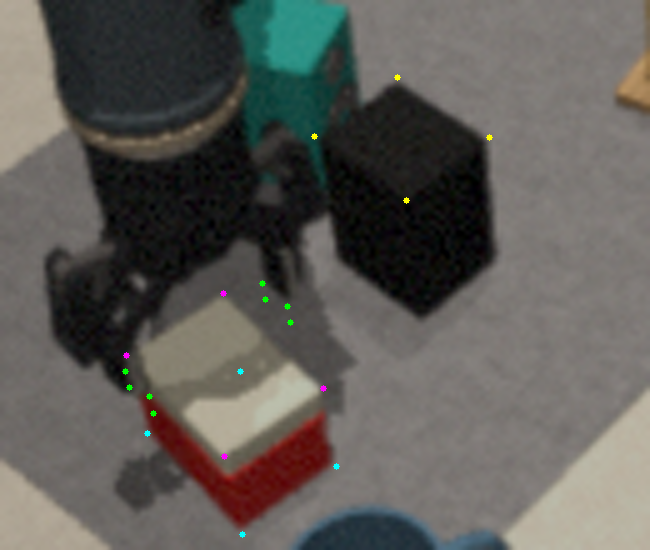

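View pics/g2top.png

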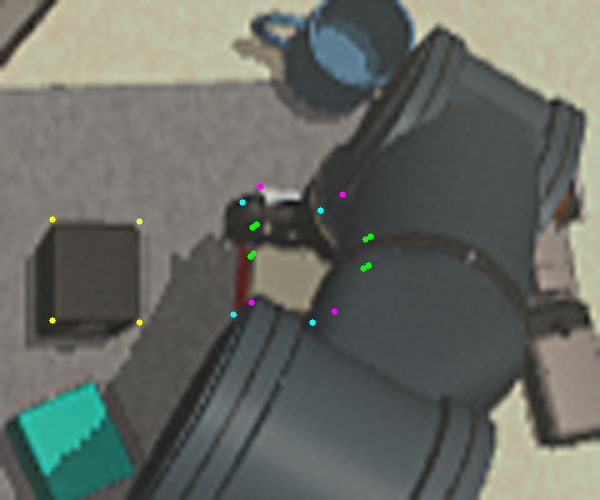

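```bash
python3 - <<'E'
import cv2
s=cv2.imread("pics/scene0.png");t=cv2.imread("pics/top0.png")
R=lambda im,x,y,w,h,k:cv2.resize(im[y:y+h,x:x+w],None,fx=k,fy=k,interpolation=cv2.INTER_CUBIC)
i=R(s,150,210,90,100,6)
i=cv2.convertScaleAbs(i,alpha=1.6,beta=20)
for k in range(0,90,10):cv2.putText(i,str(150+k),(k*6,10),0,.35,(0,255,0),1);cv2.line(i,(k*6,12),(k*6,18),(0,255,0),1)
for k in range(0,100,10):cv2.putText(i,str(210+k),(0,k*6+4),0,.35,(0,255,0),1)
cv2.imwrite("pics/c5.png",i)
i=R(t,290,155,100,80,8);i=cv2.convertScaleAbs(i,alpha=1.6,beta=20)
for k in range(0,100,10):cv2.putText(i,str(290+k),(k*8,10),0,.35,(0,255,0),1);cv2.line(i,(k*8,12),(k*8,18),(0,255,0),1)
for k in range(0,80,10):cv2.putText(i,str(155+k),(0,k*8+4),0,.35,(0,255,0),1)
cv2.imwrite("pics/c6.png",i[:,:800])
E
```

```text
(no output)
```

View pics/c5.png

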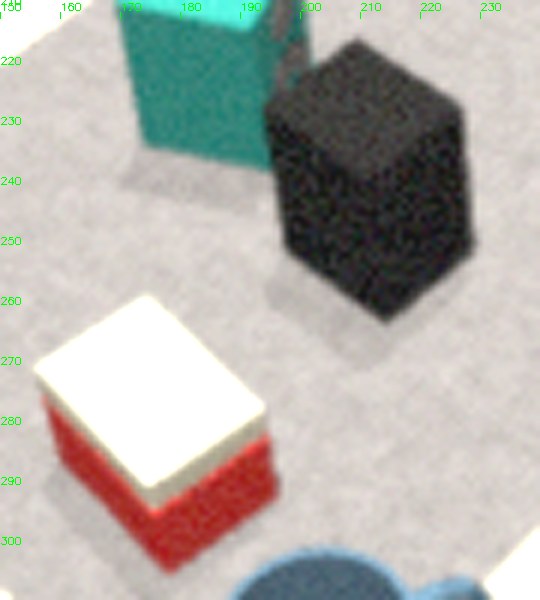

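View pics/c6.png

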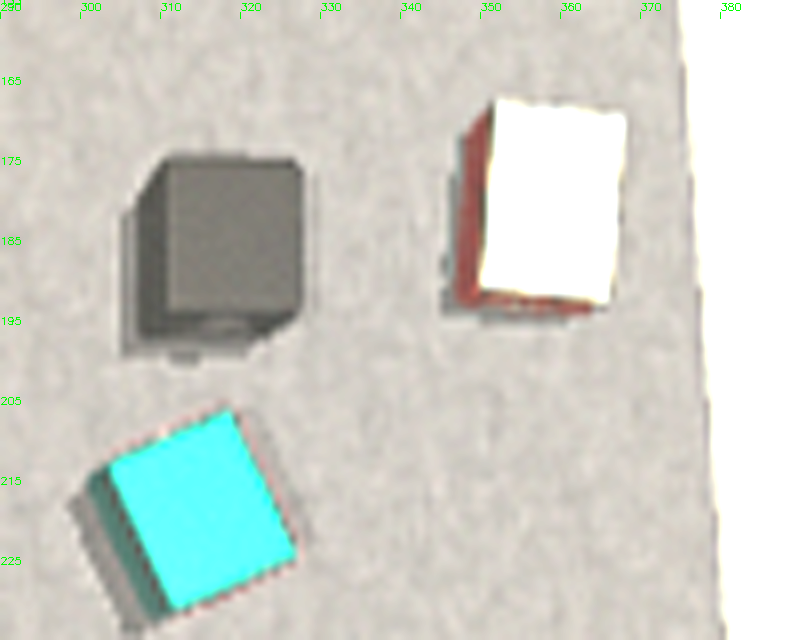

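```bash
cat > m2.py <<'E'
from h import *
np.set_printoptions(precision=4,suppress=True)
exec(open('m.py').read().split('print("org top"')[0].split('\n',2)[2])
L=[(-.16,-.066,.094),(-.16,-.17,.094),(-.0525,-.066,.174),(-.0525,-.17,.174),(.0525,-.066,.174),(.0525,-.17,.174)]
S=crop([(170,297),(98,388),(338,242),(265,337),(500,290),(440,388)],5,240,120)
def cn(lx,ly,z,k): 
    return [(a*lx/2,b*ly/2,z) for a,b in k]
pp,pm,mm,mp=(1,1),(1,-1),(-1,-1),(-1,1)
A=[pp,pm,mm,mp]
data=[(0,"top",T,P),(0,"scene",L,S),
(1,"top",cn(.09,.062,.066,A),crop([(497,97),(627,112),(608,303),(480,287)],8,290,155)),
(1,"scene",cn(.09,.062,.066,A)+cn(.09,.062,0,[pm,pp,mm]),crop([(265,406),(150,487),(35,370),(145,294),(170,573),(278,493),(62,460)],6,150,210)),
(2,"top",cn(.075,.064,.104,A),crop([(165,158),(300,160),(300,310),(165,310)],8,290,155)),
(2,"scene",cn(.075,.064,.104,A)+cn(.075,.064,0,[pm,pp,mm]),crop([(462,105),(370,170),(265,105),(355,40),(385,322),(473,245),(287,247)],6,150,210))]
def D(n,u,k):
    p=camera_params(n);f=192/np.tan(np.radians(p['fov_y']/2));c=np.array([p['cx'],p['cy']])
    d=(u-c)/f;r2=(d**2).sum(1,keepdims=True);return c+f*d*(1+k*r2)
def res(x,sep=False,useк=1):
    r=[]
    for i,n,l,p in data:
        q=x[3*i:3*i+3];l=np.array(l);c,s=np.cos(q[2]),np.sin(q[2])
        W=np.c_[q[0]+c*l[:,0]-s*l[:,1],q[1]+s*l[:,0]+c*l[:,1],l[:,2]]
        r.append(D(n,proj(n,W),x[9] if n=="top" else x[10])-p)
    return r if sep else np.vstack(r).ravel()
x0=[.629,.206,.2,.503,-.343,-.13,.484,-.186,-.05,0,0]
o=least_squares(res,x0,loss='soft_l1');print(o.x,o.cost)
for (i,n,_,_),r in zip(data,res(o.x,True)): print(i,n,np.sqrt((r**2).mean()),r.mean(0))
o2=least_squares(lambda x:res(np.r_[x,0,0]),x0[:9],loss='soft_l1');print("no k",o2.x,o2.cost)
o3=least_squares(lambda x:res(np.r_[x[:9],x[9],0]),x0[:10],loss='soft_l1');print("k top",o3.x,o3.cost)
for i,n,l,p in data: pass
E
python3 m2.py
```

```text
[ 0.63    0.2071  0.1991  0.5033 -0.3479 -0.131   0.4838 -0.1852 -0.0385
 -0.1856 -0.1607] 14.504684103708646
0 top 0.6031734201192696 [-0.033  -0.2836]
0 scene 0.5817222849299373 [-0.4923 -0.3963]
1 top 0.49429306751161584 [ 0.1148 -0.404 ]
1 scene 0.4595917105975158 [-0.0837 -0.2105]
2 top 0.5097834589135021 [-0.3214 -0.037 ]
2 scene 0.8541922097039553 [-0.186   0.0701]
no k [ 0.6292  0.2062  0.2007  0.5025 -0.3432 -0.1319  0.4836 -0.1842 -0.0386] 17.15514373136713
k top [ 0.6295  0.2065  0.1994  0.5026 -0.3438 -0.13    0.4837 -0.1844 -0.0382
 -0.0876] 16.438795823322355
```

>>> step_arm(
  motion=[0, 0, 0, -0.4, 1, -0.1, 1, 0, 0, 0, 0, 1, 0, 1, 0, 0, 0, 0, 1, 0, 1, 0, 0, 0, 0, 1, 0, 1, 0, 0, 0, 0, 1, 0, 1, 0, 0, 0, 0, 1, 0, 1, 0, 0, 0, 0, 0, 0, 1, 0, 0, 0, 0, 0, 0, 0, 0, 0, 0, 0, 0, 0, 0, 0, 0, 0, 0, 0, 0, 0, 0, 0, 0, 0, 0, 0, 0, 0, 0, 0, 0, 0, 0, 0, 0, 0, 0, 0, 0, 0, 0],
)

```text
time_s: 3.63
ee_pos: [0.5051, -0.3463, 0.0296]
orientation: [-0.146, -2.152, 2.152]
ft_force: [-0.2, -0.9, 0.5]
gripper_width: 0.722
```

```bash
python3 -c "
from h import *
import cv2
go(.503,-.346,.018,-.131)
i=read_camera('scene')[190:320,120:270];cv2.imwrite('pics/g3.png',cv2.resize(i,None,fx=4,fy=4,interpolation=2))"
```

```text
t 3.6333 tcp [ 0.5051 -0.3463  0.0296] F [-0.2 -0.9  0.5] grip 0.722 q [ 0.48  0.73  0.07  1.82 -0.08  0.6  -1.11]
axes rows x,y,z: [[-0.99, 0.13, -0.0], [0.0, -0.0, -1.0], [-0.13, -0.99, 0.0]]
turn deg [-0.01 -0.22 -0.02] target tcp [ 0.503 -0.346  0.026]
shift cm in current axes [ 0.21  0.36 -0.01] in target axes [ 0.21  0.36 -0.01]
```

View pics/g3.png

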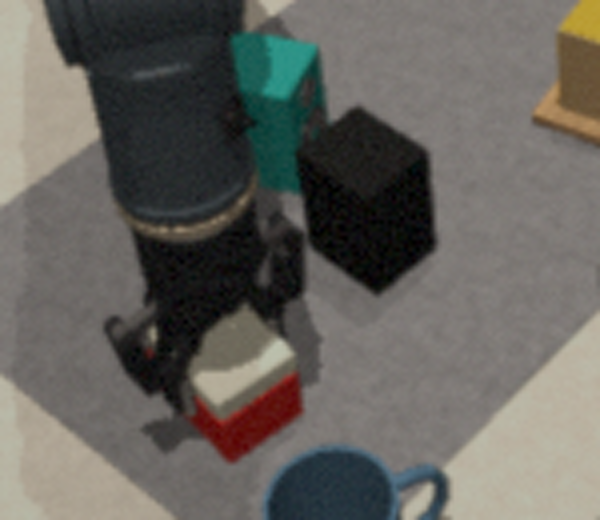

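>>> step_arm(
  motion=[0, 0, 0, 0, -1, 0, 0, 0, 0, 0, 0, -2, 0, 0, 0, 0, 0, 0, -3, 0, 0, 0, 0, 0, 0, -3, 0, 0, 0, 0, 0, 0, -3, 0, 0, 0, 0, 0, 0, -3, 0, 0, 0, 0, 0, 0, -3, 0, 0, 0, 0, 0, 0, -2, 0, 0, 0, -3.8, 0, 0, 0, 0, 0, 0, -3.8, 0, 0, 0, 0, 0, 0, -3.8, 0, 0, 0, 0, 0, 0, -3.8, 0, 0, 0, 0, 0, 0, -3.8, 0, 0, 0, 0, 0, 0, 0, 0, 0, 0, 0, 0, 0, 0, 0, 0, 0, 0, 0],
)

```text
time_s: 4.93
ee_pos: [0.5046, -0.3462, 0.2296]
orientation: [-0.207, 2.119, -2.119]
ft_force: [0.6, -0.1, -3.5]
gripper_width: 0.72
```

```bash
python3 -c "
from h import *
go(.5475,.0699,.14,.199)"
```

```text
t 4.9333 tcp [ 0.5046 -0.3462  0.2296] F [ 0.6 -0.1 -3.5] grip 0.72 q [ 0.51  0.49  0.02  1.63 -0.01  1.03 -0.84]
axes rows x,y,z: [[-0.98, -0.19, 0.0], [-0.0, 0.0, -1.0], [0.19, -0.98, -0.0]]
turn deg [ 0.01 -0.26  0.  ] target tcp [0.5475 0.0699 0.148 ]
shift cm in current axes [-12.25   8.17 -40.  ] in target axes [-12.43   8.16 -39.94]
```

>>> step_arm(
  motion=[0, 0, 0, -0.88, 0, -2.86, 0, 0, 0, 0, -0.88, 0, -2.86, 0, 0, 0, 0, -0.88, 0, -2.86, 0, 0, 0, 0, -0.88, 0, -2.86, 0, 0, 0, 0, -0.88, 0, -2.86, 0, 0, 0, 0, -0.88, 0, -2.86, 0, 0, 0, 0, -0.88, 0, -2.86, 0, 0, 0, 0, -0.88, 0, -2.86, 0, 0, 0, 0, -0.88, 0, -2.86, 0, 0, 0, 0, -0.88, 0, -2.86, 0, 0, 0, 0, -0.88, 0, -2.86, 0, 0, 0, 0, -0.88, 0, -2.86, 0, 0, 0, 0, -0.88, 0, -2.86, 0, 0, 0, 0, -0.88, 0, -2.86, 0, 0, 0, 0, 0, 0, 0, 0, 0, 0, 0, 0, 0, 0, 0],
)

```text
time_s: 6.27
ee_pos: [0.5473, 0.0728, 0.2294]
orientation: [-0.211, 2.118, -2.116]
ft_force: [0.2, -0.5, -3.9]
gripper_width: 0.722
```

```bash
python3 -c "
from h import *
import cv2
go(.5475,.0699,.14,.199)
i=read_camera('scene')[60:260,200:400];cv2.imwrite('pics/p1.png',cv2.resize(i,None,fx=3,fy=3,interpolation=2))"
```

```text
t 6.2667 tcp [0.5473 0.0728 0.2294] F [ 0.2 -0.5 -3.9] grip 0.722 q [-0.18  0.4  -0.06  1.78  0.03  0.96 -1.62]
axes rows x,y,z: [[-0.98, -0.2, -0.0], [-0.0, 0.0, -1.0], [0.2, -0.98, -0.0]]
turn deg [ 0.04 -0.02 -0.  ] target tcp [0.5475 0.0699 0.148 ]
shift cm in current axes [0.04 8.14 0.29] in target axes [0.04 8.14 0.29]
```

View pics/p1.png

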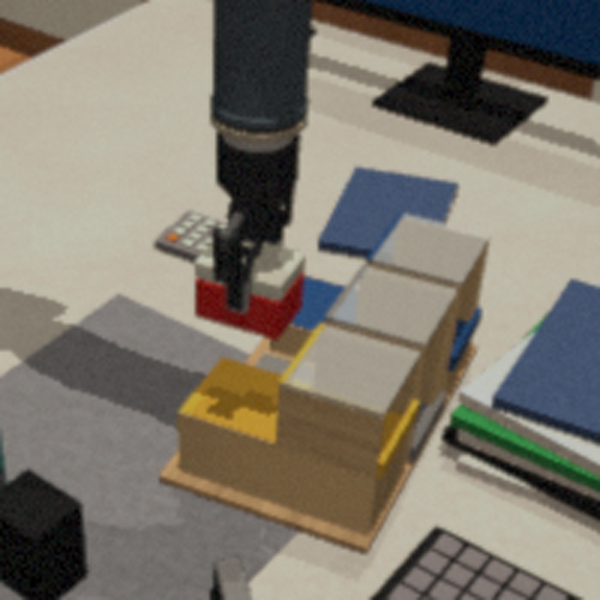

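>>> step_arm(
  motion=[0, 0, 0, 0, 2, 0.3, 0, 0, 0, 0, 0, 2, 0, 0, 0, 0, 0, 0, 2, 0, 0, 0, 0, 0, 0, 2, 0, 0, 0, 0, 0, 0, 1, 0, 0, 0, 0, 0, 0, 0.5, 0, 0, 0, 0, 0, 0, 0, 0, 0, 0, 0, 0, 0, 0, 0, 0],
)

```text
time_s: 6.98
ee_pos: [0.5485, 0.0671, 0.135]
orientation: [-0.207, 2.118, -2.118]
ft_force: [0.6, 0.3, -2.3]
gripper_width: 0.725
```

```bash
python3 -c "
from h import *
import cv2
go(.5475,.0699,.1156,.199)
i=read_camera('scene')[110:240,230:370];cv2.imwrite('pics/p2.png',cv2.resize(i,None,fx=4,fy=4,interpolation=2))
i=read_camera('top')[100:220,150:300];cv2.imwrite('pics/p2t.png',cv2.resize(i,None,fx=4,fy=4,interpolation=2))"
```

```text
t 6.9833 tcp [0.5485 0.0671 0.135 ] F [ 0.6  0.3 -2.3] grip 0.725 q [-0.17  0.51 -0.06  1.89  0.04  0.74 -1.62]
axes rows x,y,z: [[-0.98, -0.19, -0.0], [0.0, -0.0, -1.0], [0.19, -0.98, 0.0]]
turn deg [-0.01 -0.19 -0.04] target tcp [0.5475 0.0699 0.1236]
shift cm in current axes [ 0.05  1.14 -0.29] in target axes [ 0.05  1.14 -0.29]
```

View pics/p2.png

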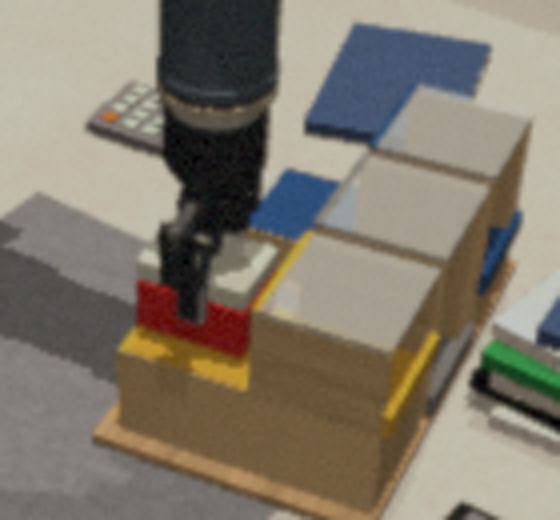

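View pics/p2t.png

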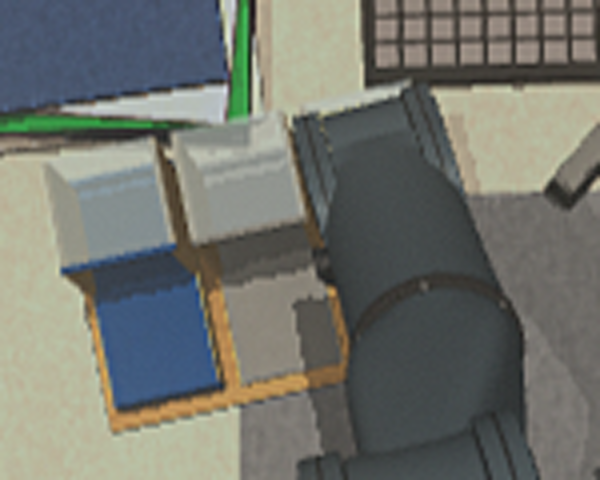

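>>> step_arm(
  motion=[0, 0, 0, 0, 0.3, -0.15, 0, 0, 0, 0, 0, 0.3, 0, 0, 0, 0, 0, 0, 0.3, 0, 0, 0, 0, 0, 0, 0.1, 0, 0, 0, 0, 0, 0, 0, 0, 0, 0, 0, 0, 0, 0, 0, 0],
)

```text
time_s: 7.58
ee_pos: [0.5478, 0.069, 0.1242]
orientation: [-0.209, 2.118, -2.118]
ft_force: [-0.4, -0.2, -4.1]
gripper_width: 0.719
```

>>> step_arm(
  motion=[0, 0, 0, 0, 0.1, 0, 0, 0, 0, 0, 0, 0.1, 0, 0, 0, 0, 0, 0, 0, 0, 0, 0, 0, 0, 0, 0, 0, 0],
)

```text
time_s: 7.92
ee_pos: [0.548, 0.0691, 0.1236]
orientation: [-0.208, 2.118, -2.117]
ft_force: [-4.7, 0.5, 11.3]
gripper_width: 0.722
```

>>> step_arm(
  motion=[0, 0, 0, 0, 0, 0, 0.8, 0, 0, 0, 0, 0, 0, 0.9, 0, 0, 0, 0, 0, 0, 1, 0, 0, 0, 0, 0, 0, 1, 0, 0, 0, 0, 0, 0, 1, 0, 0, 0, 0, -1, 0, 1, 0, 0, 0, 0, -2, 0, 1, 0, 0, 0, 0, -3, 0, 1, 0, 0, 0, 0, -3, 0, 1, 0, 0, 0, 0, -3, 0, 1, 0, 0, 0, 3, 0, 0, 0, 0, 0, 0, 3, 0, 0, 0, 0, 0, 0, 3, 0, 0, 0, 0, 0, 0, 3, 0, 0, 0, 0, 0, 0, 3, 0, 0, 0, 0, 0, 0, 0, 0, 0, 0],
)

```text
time_s: 9.25
ee_pos: [0.3952, 0.0382, 0.2427]
orientation: [-0.212, 2.119, -2.121]
ft_force: [-1.0, -1.0, -0.3]
gripper_width: 0.145
```

```bash
python3 -c "
from h import *
import cv2
go(.47,.05,.12,.199,30)
i=read_camera('scene')[110:240,230:370];cv2.imwrite('pics/p3.png',cv2.resize(i,None,fx=4,fy=4,interpolation=2))
i=read_camera('top')[100:220,150:300];cv2.imwrite('pics/p3t.png',cv2.resize(i,None,fx=4,fy=4,interpolation=2))"
```

```text
t 9.25 tcp [0.3952 0.0382 0.2427] F [-1.  -1.  -0.3] grip 0.145 q [-0.16  0.16 -0.07  2.1   0.01  0.88 -1.61]
axes rows x,y,z: [[-0.98, -0.19, 0.0], [-0.0, -0.0, -1.0], [0.19, -0.98, 0.0]]
turn deg [-0.07 -0.16 30.18] target tcp [0.4661 0.0492 0.1269]
shift cm in current axes [-7.2  11.55  0.3 ] in target axes [-0.41 13.61  0.32]
```

View pics/p3.png

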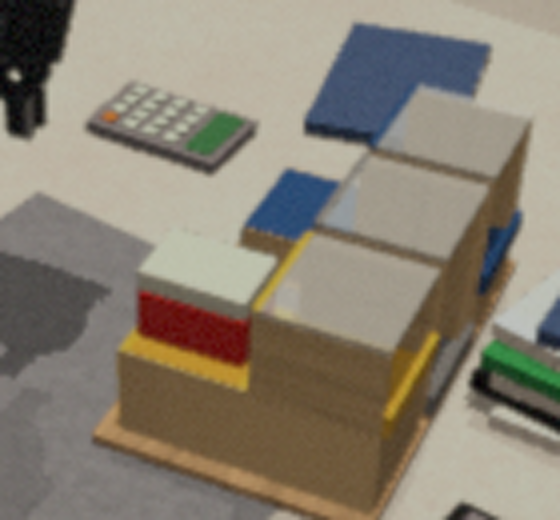

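View pics/p3t.png

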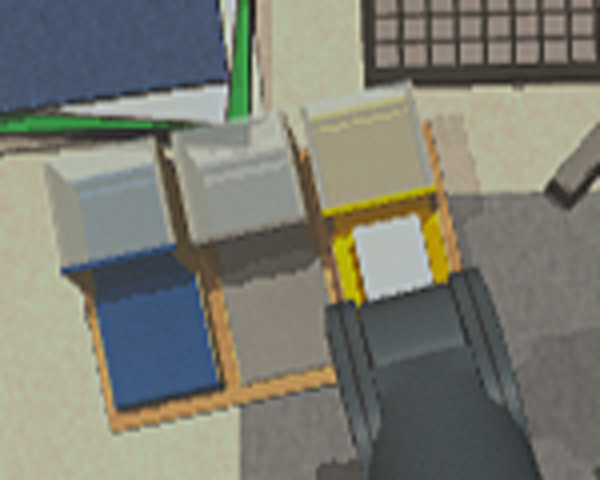

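>>> step_arm(
  motion=[0, 0, 6, 0, 0, 0, 0, 0, 0, 6, 0, 0, 0, 0, 0, 0, 6, 0, 0, 0, 0, 0, 0, 6, 0, 0, 0, 0, 0, 0, 6, 0, 0, 0, 0, 0, 0, 0, 0, 0, 0, 0, 0, 0, 0, 0, 0, 0, 0],
)

```text
time_s: 9.93
ee_pos: [0.402, 0.0394, 0.2435]
orientation: [0.23, 1.947, -1.859]
ft_force: [0.5, 0.3, 0.3]
gripper_width: -0.004
```

```bash
python3 -c "
from h import *
go(.467,.0537,.119,.199,30)"
```

```text
t 9.9333 tcp [0.402  0.0394 0.2435] F [0.5 0.3 0.3] grip -0.004 q [-0.02 -0.01 -0.2   2.42  0.01  0.31 -1.6 ]
axes rows x,y,z: [[-0.89, -0.18, -0.42], [0.41, 0.08, -0.91], [0.19, -0.98, -0.0]]
turn deg [ 0.08 -0.22  5.26] target tcp [0.4631 0.0529 0.1259]
shift cm in current axes [-0.76 13.3  -0.1 ] in target axes [ 0.47 13.31 -0.12]
```

>>> step_arm(
  motion=[0, 0, 0, -0.1, 2, 0, 0, 0, 0, 0, -0.1, 2, 0, 0, 0, 0, 0, -0.1, 2, 0, 0, 0, 0, 0, -0.1, 2, 0, 0, 0, 0, 0, -0.1, 2, 0, 0, 0, 0, 0, 0, 1.5, 0, 0, 0, 0, 0, 0, 1, 0, 0, 0, 0, 0, 0, 0, 0, 0, 0, 0, 0, 0, 0, 0, 0],
)

```text
time_s: 10.68
ee_pos: [0.436, 0.0409, 0.1691]
orientation: [0.205, 1.938, -1.892]
ft_force: [0.5, -0.3, 0.5]
gripper_width: -0.003
```

```bash
python3 -c "
from h import *
go(.467,.0537,.119,.199,30)"
```

```text
t 10.6833 tcp [0.436  0.0409 0.1691] F [ 0.5 -0.3  0.5] grip -0.003 q [ 0.19  0.22 -0.5   2.46  1.07  0.17 -2.68]
axes rows x,y,z: [[-0.9, -0.18, -0.39], [0.39, 0.06, -0.92], [0.19, -0.98, 0.02]]
turn deg [-0.93  0.22  6.75] target tcp [0.4631 0.0529 0.1259]
shift cm in current axes [-0.95  5.09 -0.73] in target axes [-0.34  5.18 -0.64]
```

>>> step_arm(
  motion=[0, 0, 0, 0, -2, 0, 0, 0, 0, 0, 0, -2, 0, 0, 0, 0, 0, 0, -2, 0, 0, 0, 0, 0, 0, -2, 0, 0, 0, 0, 0, 0, 0, 0, 0],
)

```text
time_s: 11.1
ee_pos: [0.4119, 0.0336, 0.2293]
orientation: [0.218, 1.935, -1.895]
ft_force: [0.6, 1.0, 1.2]
gripper_width: 0.0
```

```bash
python3 -c "
from h import *
go(.467,.0537,.119,.199,0)"
```

```text
t 11.1 tcp [0.4119 0.0336 0.2293] F [0.6 1.  1.2] grip 0.0 q [ 0.7   0.07 -0.96  2.39  0.34  0.31 -1.94]
axes rows x,y,z: [[-0.9, -0.18, -0.4], [0.4, 0.06, -0.92], [0.19, -0.98, 0.02]]
turn deg [ -1.18  -0.43 -23.58] target tcp [0.467  0.0537 0.127 ]
shift cm in current axes [-1.22 11.68 -1.14] in target axes [-5.8  10.23 -0.88]
```

>>> step_arm(
  motion=[0, 0, -5.9, 0, 0, 0, 0, 0, 0, -5.9, 0, 0, 0, 0, 0, 0, -5.9, 0, 0, 0, 0, 0, 0, -5.9, 0, 0, 0, 0, -1.2, -0.4, 0, 0, 0, 0, 0, 0, 0, 0, 0, 0, 0, 0],
)

```text
time_s: 11.6
ee_pos: [0.413, 0.0354, 0.2263]
orientation: [-0.216, 2.124, -2.114]
ft_force: [0.2, 0.3, 0.3]
gripper_width: -0.001
```

```bash
python3 -c "
from h import *
go(.467,.0537,.119,.199,0)"
```

```text
t 11.6 tcp [0.413  0.0354 0.2263] F [0.2 0.3 0.3] grip -0.001 q [ 0.56  0.31 -0.96  2.07  0.31  0.92 -1.95]
axes rows x,y,z: [[-0.98, -0.2, 0.0], [-0.0, 0.0, -1.0], [0.2, -0.98, -0.0]]
turn deg [ 0.28 -0.03  0.21] target tcp [0.467  0.0537 0.127 ]
shift cm in current axes [-5.69  9.91 -0.68] in target axes [-5.65  9.93 -0.73]
```

>>> step_arm(
  motion=[0, 0, 0, -1.9, 0, -0.25, 0, 0, 0, 0, -1.9, 0, -0.25, 0, 0, 0, 0, -1.8, 0, -0.2, 0, 0, 0, 0, 0, 2, 0, 0, 0, 0, 0, 0, 2, 0, 0, 0, 0, 0, 0, 2, 0, 0, 0, 0, 0, 0, 2, 0, 0, 0, 0, 0, 0, 1.6, 0, 0, 0, 0, 0, 0, 0, 0, 0, 0, 0, 0, 0, 0, 0, 0, 0],
)

```text
$.motion: bad value
```

```bash
python3 -c "
from h import *
go(.6533-.068*.98,.0913-.068*.1977,.121,.199,0)"
```

```text
t 11.6 tcp [0.413  0.0354 0.2263] F [0.2 0.3 0.3] grip -0.001 q [ 0.56  0.31 -0.96  2.07  0.31  0.92 -1.95]
axes rows x,y,z: [[-0.98, -0.2, 0.0], [-0.0, 0.0, -1.0], [0.2, -0.98, -0.0]]
turn deg [ 0.28 -0.03  0.21] target tcp [0.5867 0.0779 0.129 ]
shift cm in current axes [-17.9    9.67  -0.69] in target axes [-17.86   9.73  -0.73]
```

>>> step_arm(
  motion=[0, 0, 0, -1.9, 0, -0.25, 0, 0, 0, 0, -1.9, 0, -0.25, 0, 0, 0, 0, -1.8, 0, -0.2, 0, 0, 0, 0, 0, 2, 0, 0, 0, 0, 0, 0, 2, 0, 0, 0, 0, 0, 0, 2, 0, 0, 0, 0, 0, 0, 2, 0, 0, 0, 0, 0, 0, 1.6, 0, 0, 0, 0, 0, 0, 0, 0, 0, 0, 0, 0, 0, 0, 0, 0],
)

```text
time_s: 12.43
ee_pos: [0.4643, 0.0527, 0.1308]
orientation: [-0.215, 2.12, -2.117]
ft_force: [0.3, -0.4, -0.2]
gripper_width: -0.0
```

```bash
python3 -c "
from h import *
go(.6533-.068*.98,.0913-.068*.1977,.121,.199,0)"
```

```text
t 12.4333 tcp [0.4643 0.0527 0.1308] F [ 0.3 -0.4 -0.2] grip -0.0 q [ 0.36  0.52 -0.82  2.08  0.54  0.77 -2.18]
axes rows x,y,z: [[-0.98, -0.2, 0.0], [-0.0, 0.0, -1.0], [0.2, -0.98, -0.0]]
turn deg [ 0.09 -0.02  0.21] target tcp [0.5867 0.0779 0.129 ]
shift cm in current axes [-12.49   0.13  -0.05] in target axes [-12.49   0.18  -0.05]
```

>>> step_arm(
  motion=[0, 0, 0, -0.6, 0, 0, 0, 0, 0, 0, -0.6, 0, 0, 0, 0, 0, 0, -0.6, 0, 0, 0, 0, 0, 0, -0.6, 0, 0, 0, 0, 0, 0, -0.6, 0, 0, 0, 0, 0, 0, -0.6, 0, 0, 0, 0, 0, 0, -0.6, 0, 0, 0, 0, 0, 0, -0.6, 0, 0, 0, 0, 0, 0, -0.6, 0, 0, 0, 0, 0, 0, -0.6, 0, 0, 0, 0, 0, 0, 0, 0, 0, 0],
)

```text
time_s: 13.35
ee_pos: [0.5254, 0.0646, 0.1309]
orientation: [-0.211, 2.121, -2.115]
ft_force: [-0.6, 0.7, 1.5]
gripper_width: 0.001
```

```bash
python3 -c "
from h import *
import cv2
go(.6533-.068*.98,.0913-.068*.1977,.121,.199,0)
i=read_camera('scene')[110:240,230:370];cv2.imwrite('pics/p4.png',cv2.resize(i,None,fx=4,fy=4,interpolation=2))
i=read_camera('top')[100:220,150:300];cv2.imwrite('pics/p4t.png',cv2.resize(i,None,fx=4,fy=4,interpolation=2))"
```

```text
t 13.35 tcp [0.5254 0.0646 0.1309] F [-0.6  0.7  1.5] grip 0.001 q [ 0.32  0.59 -0.8   1.94  0.56  0.85 -2.15]
axes rows x,y,z: [[-0.98, -0.2, 0.0], [-0.0, 0.0, -1.0], [0.2, -0.98, -0.0]]
turn deg [ 0.18 -0.1   0.05] target tcp [0.5867 0.0779 0.129 ]
shift cm in current axes [-6.27  0.18 -0.1 ] in target axes [-6.27  0.19 -0.09]
```

View pics/p4.png

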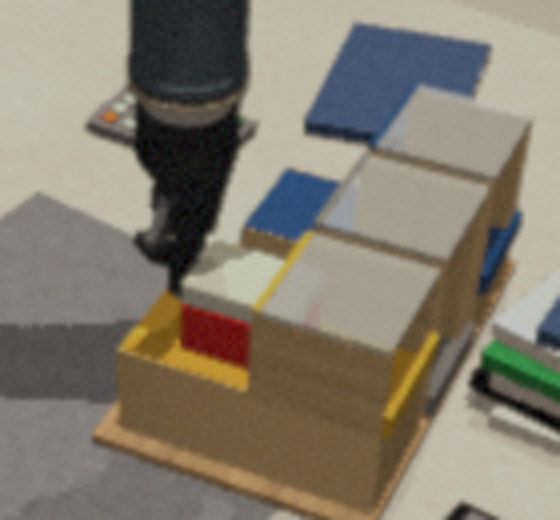

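View pics/p4t.png

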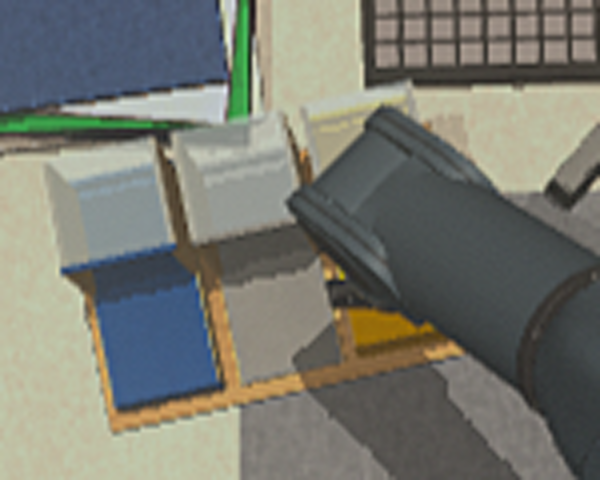

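>>> step_arm(
  motion=[0, 0, 0, 1, 0, 0, 0, 0, 0, 5, 0, 0, 0, 0, 0, 0, 5, 0, 0, 0, 0, 0, 0, 5, 0, 0, 0, 0, 0, 0, 5, 0, 0, 0, 0, 0, 0, 0, 0, 0, 0, 0, 0, 0, 0, 0, 0, 0, 0],
)

```text
time_s: 14.03
ee_pos: [0.5133, 0.0614, 0.131]
orientation: [0.14, 1.983, -1.92]
ft_force: [0.3, 0.2, -0.1]
gripper_width: 0.006
```

```bash
python3 -c "
from h import *
go(.6533-.0553*.98,.0913-.0553*.1977,.119,.199,20)"
```

```text
t 14.0333 tcp [0.5133 0.0614 0.131 ] F [ 0.3  0.2 -0.1] grip 0.006 q [ 0.18  0.41 -0.54  2.27  0.98  0.29 -2.57]
axes rows x,y,z: [[-0.92, -0.19, -0.33], [0.33, 0.06, -0.94], [0.2, -0.98, 0.0]]
turn deg [-0.12  0.01  0.56] target tcp [0.5964 0.0798 0.1265]
shift cm in current axes [-7.88  3.26 -0.17] in target axes [-7.85  3.33 -0.16]
```

>>> step_arm(
  motion=[0, 0, 0, -0.56, 0.23, 0, 0, 0, 0, 0, -0.56, 0.23, 0, 0, 0, 0, 0, -0.56, 0.23, 0, 0, 0, 0, 0, -0.56, 0.23, 0, 0, 0, 0, 0, -0.56, 0.22, -0.1, 0, 0, 0, 0, -0.56, 0.22, 0, 0, 0, 0, 0, -0.56, 0.22, 0, 0, 0, 0, 0, 0, 0, 0, 0],
)

```text
time_s: 14.7
ee_pos: [0.5575, 0.0714, 0.129]
orientation: [0.145, 1.986, -1.916]
ft_force: [-0.9, -0.3, 0.1]
gripper_width: 0.001
```

```bash
python3 -c "
from h import *
go(.6533-.0553*.98,.0913-.0553*.1977,.119,.199,20)"
```

```text
t 14.7 tcp [0.5575 0.0714 0.129 ] F [-0.9 -0.3  0.1] grip 0.001 q [ 0.2   0.47 -0.58  2.17  0.94  0.35 -2.51]
axes rows x,y,z: [[-0.92, -0.18, -0.34], [0.33, 0.07, -0.94], [0.2, -0.98, -0.0]]
turn deg [ 0.03 -0.16  0.4 ] target tcp [0.5964 0.0798 0.1265]
shift cm in current axes [-3.67  1.57 -0.07] in target axes [-3.66  1.6  -0.06]
```

>>> step_arm(
  motion=[0, 0, 0, -0.56, 0.23, 0, 0, 0, 0, 0, -0.56, 0.23, 0, 0, 0, 0, 0, -0.56, 0.23, 0, 0, 0, 0, 0, -0.56, 0.23, 0, 0, 0, 0, 0, -0.56, 0.22, 0, 0, 0, 0, 0, -0.56, 0.22, 0, 0, 0, 0, 0, 0, 0, 0, 0],
)

```text
time_s: 15.28
ee_pos: [0.593, 0.0785, 0.1276]
orientation: [0.145, 1.985, -1.916]
ft_force: [0.0, 1.0, -0.1]
gripper_width: 0.003
```

```bash
python3 -c "
from h import *
import cv2
go(.6533-.0553*.98,.0913-.0553*.1977,.119,.199,20)
i=read_camera('scene')[110:240,230:370];cv2.imwrite('pics/p5.png',cv2.resize(i,None,fx=5,fy=5,interpolation=2))"
```

```text
t 15.2833 tcp [0.593  0.0785 0.1276] F [ 0.   1.  -0.1] grip 0.003 q [ 0.21  0.52 -0.6   2.09  0.9   0.4  -2.46]
axes rows x,y,z: [[-0.92, -0.18, -0.34], [0.33, 0.07, -0.94], [0.2, -0.98, -0.0]]
turn deg [ 0.03 -0.16  0.38] target tcp [0.5964 0.0798 0.1265]
shift cm in current axes [-0.31  0.22 -0.07] in target axes [-0.3   0.22 -0.07]
```

View pics/p5.png

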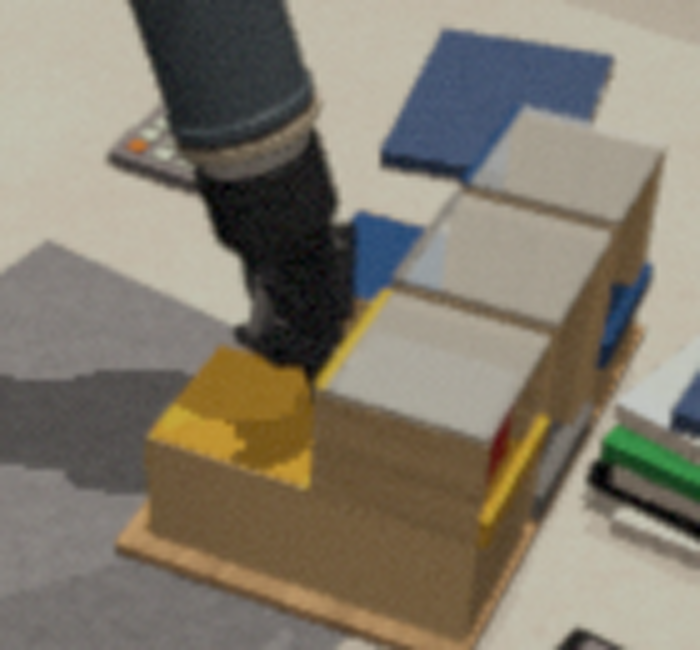

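>>> step_arm(
  motion=[0, 0, 0, -0.3, 0.12, 0, 0, 0, 0, 0, 0, 0, 0, 0, 0, 0, 0, 0, 0, 0, 0, 0, 0, 0, 0.9, -0.34, 0, 0, 0, 0, 0, 1.9, -0.68, 0, 0, 0, 0, 0, 1.9, -0.68, 0, 0, 0, 0, 0, 1.9, -0.68, 0, 0, 0, 0, 0, 0.8, -2.4, 0, 0, 0, 0, 0, 0.8, -2.4, 0, 0, 0, 0, 0, 0.8, -2.4, 0, 0, 0, 0, 0, 0.8, -2.4, 0, 0, 0, 0, -5, 0, 0, 0, 0, 0, 0, -5, 0, 0, 0, 0, 0, 0, -5, 0, 0, 0, 0, 0, 0, -5, 0, 0, 0, 0, 0, 0, 0, 0, 0, 0, 0],
)

```text
time_s: 16.67
ee_pos: [0.4664, 0.0528, 0.2074]
orientation: [-0.219, 2.124, -2.123]
ft_force: [0.7, 0.8, 0.6]
gripper_width: -0.001
```

```bash
python3 -c "
from h import *
import cv2
go(.484,-.185,.2,-.0385)
i=read_camera('scene')[110:240,230:370];cv2.imwrite('pics/p6.png',cv2.resize(i,None,fx=5,fy=5,interpolation=2))
i=read_camera('top')[100:230,155:295];cv2.imwrite('pics/p6t.png',cv2.resize(i,None,fx=5,fy=5,interpolation=2))"
```

```text
t 16.6667 tcp [0.4664 0.0528 0.2074] F [0.7 0.8 0.6] grip -0.001 q [ 0.45  0.43 -0.93  1.98  0.42  0.95 -2.06]
axes rows x,y,z: [[-0.98, -0.19, 0.01], [-0.01, -0.0, -1.0], [0.19, -0.98, -0.0]]
turn deg [ 0.03 13.39  0.62] target tcp [ 0.484 -0.185  0.208]
shift cm in current axes [ 2.88 -0.07 23.67] in target axes [-2.68 -0.06 23.69]
```

View pics/p6.png

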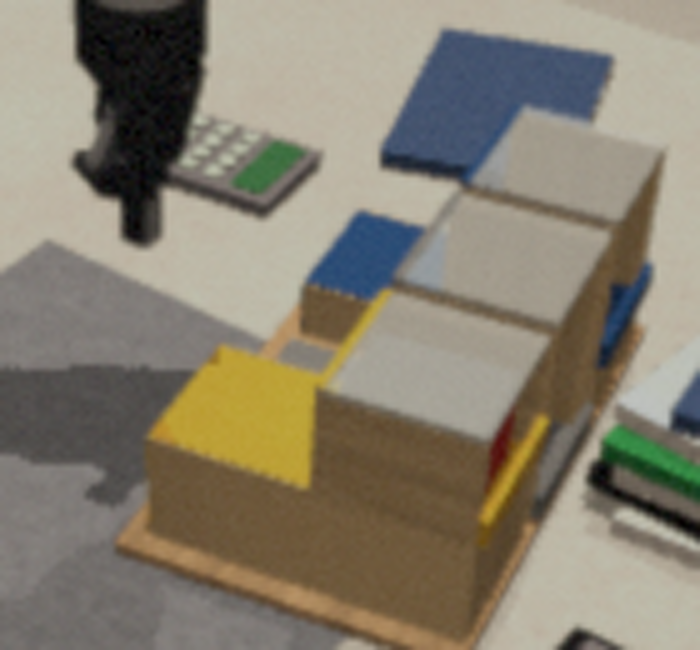

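View pics/p6t.png

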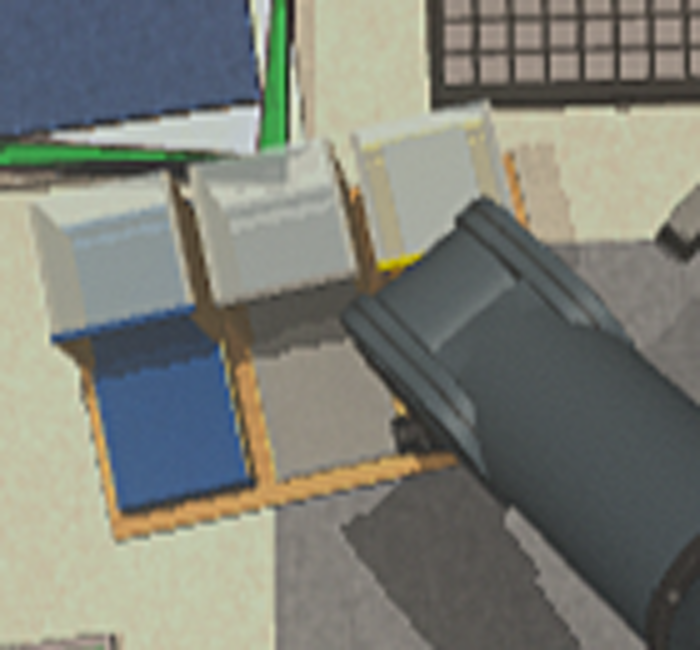

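Candidates for the speaker: the black block at top-view (319,184) and the turquoise one at (315,218). The task says turquoise is not meant, so it is the black block, and crops c5/c6 confirm that.

>>> step_arm(
  motion=[0, 0, 0, 0, -2, 0, 0, 0, 0, 0, 0, -2, 0, 0, 0, 4.5, 0, 0, 0, 0, 0.5, 0, 4.5, 0, 0, 0, 0, 1, 0, 4.4, 0.6, 0, 0, 0, 1, 0, 0, 0, -0.27, 0, 2.37, 1, 0, 0, 0, -0.27, 0, 2.37, 1, 0, 0, 0, -0.27, 0, 2.37, 1, 0, 0, 0, -0.27, 0, 2.37, 1, 0, 0, 0, -0.27, 0, 2.37, 1, 0, 0, 0, -0.27, 0, 2.37, 1, 0, 0, 0, -0.27, 0, 2.37, 1, 0, 0, 0, -0.27, 0, 2.37, 1, 0, 0, 0, -0.27, 0, 2.37, 1, 0, 0, 0, -0.27, 0, 2.37, 1, 0, 0, 0, 0, 0, 0, 1, 0, 0, 0, 0, 0, 0, 1],
)

```text
time_s: 18.18
ee_pos: [0.4819, -0.1862, 0.2473]
orientation: [-0.047, -2.201, 2.206]
ft_force: [-0.5, 0.4, -0.2]
gripper_width: 1.001
```

```bash
python3 -c "
from h import *
import cv2
go(.484,-.185,.048,-.0385)
i=read_camera('top')[100:230,155:295];cv2.imwrite('pics/s1t.png',cv2.resize(i,None,fx=5,fy=5,interpolation=2))
i=read_camera('scene')[110:310,130:330];cv2.imwrite('pics/s1.png',cv2.resize(i,None,fx=3,fy=3,interpolation=2))"
```

```text
t 18.1833 tcp [ 0.4819 -0.1862  0.2473] F [-0.5  0.4 -0.2] grip 1.001 q [ 0.87  0.42 -0.84  1.82  0.36  1.05 -1.72]
axes rows x,y,z: [[-1.0, 0.04, -0.0], [0.0, -0.0, -1.0], [-0.04, -1.0, 0.0]]
turn deg [-0.13 -0.06 -0.2 ] target tcp [ 0.484 -0.185  0.056]
shift cm in current axes [-0.13 19.13 -0.17] in target axes [-0.2  19.13 -0.12]
```

View pics/s1t.png

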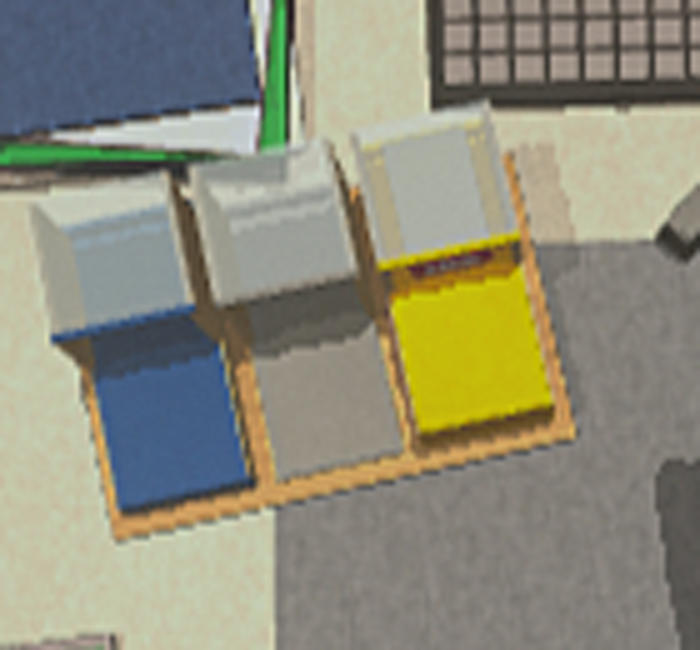

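View pics/s1.png

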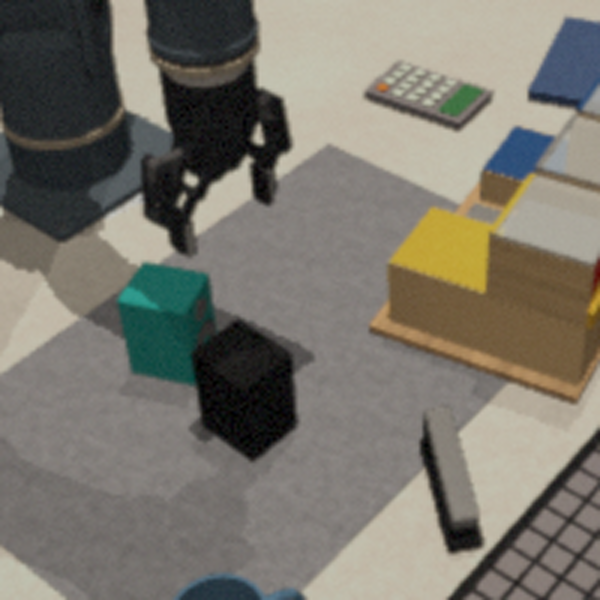

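>>> step_arm(
  motion=[0, 0, 0, -0.1, 3, -0.1, 1, 0, 0, 0, -0.1, 3, 0, 1, 0, 0, 0, 0, 3, 0, 1, 0, 0, 0, 0, 1, 0, 1, 0, 0, 0, 0, 0, 0, 1, 0, 0, 0, 0, 0, 0, 1],
)

```text
time_s: 18.78
ee_pos: [0.4858, -0.1833, 0.1484]
orientation: [-0.043, -2.204, 2.206]
ft_force: [0.1, -0.3, 0.5]
gripper_width: 0.996
```

```bash
python3 -c "
from h import *
import cv2
go(.484,-.185,.048,-.0385)
i=read_camera('scene')[150:290,150:300];cv2.imwrite('pics/s2.png',cv2.resize(i,None,fx=4,fy=4,interpolation=2))
t=cv2.imread('pics/s1t.png')
for x,z,c in((-.0525,.174,(0,0,255)),(-.045,.160,(0,255,0))):
  for y in(-.149,-.118,-.087):
    yw=.199;W=[.63+np.cos(yw)*x-np.sin(yw)*y,.207+np.sin(yw)*x+np.cos(yw)*y,z]
    u=(proj('top',W)[0]-[155,100]+.5)*5; cv2.circle(t,(int(u[0]),int(u[1])),2,c,-1)
cv2.imwrite('pics/s1u.png',cv2.resize(t[80:320,320:560],None,fx=3,fy=3)[:600])"
```

```text
t 18.7833 tcp [ 0.4858 -0.1833  0.1484] F [ 0.1 -0.3  0.5] grip 0.996 q [ 0.79  0.54 -0.77  1.95  0.5   0.85 -1.85]
axes rows x,y,z: [[-1.0, 0.04, -0.0], [0.0, -0.0, -1.0], [-0.04, -1.0, 0.0]]
turn deg [-0.03  0.17 -0.18] target tcp [ 0.484 -0.185  0.056]
shift cm in current axes [0.2  9.24 0.17] in target axes [0.17 9.24 0.17]
```

View pics/s2.png

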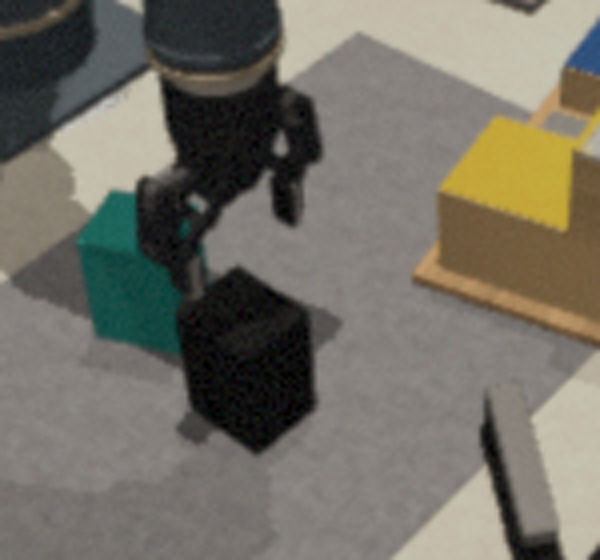

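View pics/s1u.png

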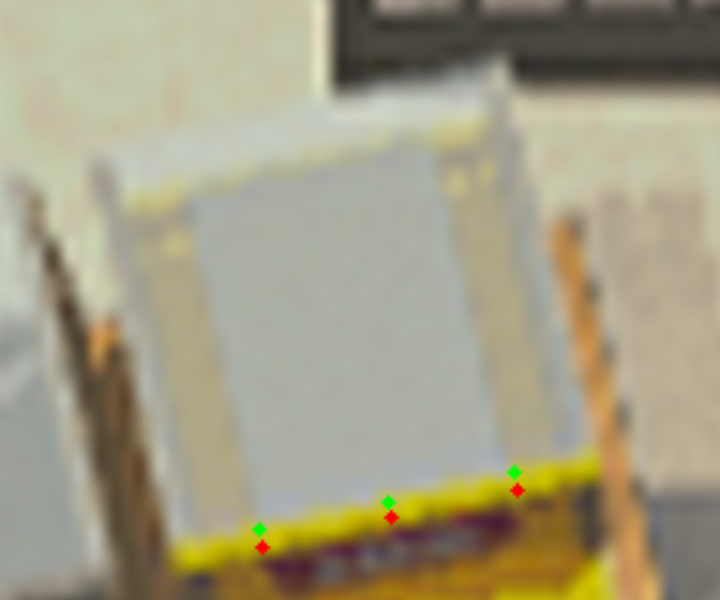

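```bash
python3 -c "
from h import *
for k in (0,-.17):
 for x in(.0525,.05,.045,.040,.037,-.0525,-.045):
  for z in (.16,):
    y=-.118;yw=.199;W=[.63+np.cos(yw)*x-np.sin(yw)*y,.207+np.sin(yw)*x+np.cos(yw)*y,z]
    p=camera_params('top');f=192/np.tan(np.radians(p['fov_y']/2));c=np.array([p['cx'],p['cy']])
    u=proj('top',W)[0];d=(u-c)/f;u=c+f*d*(1+k*(d@d))
    print(k,x,z,((u-[155,100]+.5)*5-[320,80])*3)
"
```

```text
0 0.0525 0.16 [298.85545996 118.05974946]
0 0.05 0.16 [301.09593477 127.81036078]
0 0.045 0.16 [305.5802935  147.32641994]
0 0.04 0.16 [310.06920348 166.86228624]
0 0.037 0.16 [312.76473694 178.593326  ]
0 -0.0525 0.16 [393.94358936 531.8860443 ]
0 -0.045 0.16 [387.08378548 502.03197902]
-0.17 0.0525 0.16 [300.40959642 122.38869878]
-0.17 0.05 0.16 [302.60858819 132.00768451]
-0.17 0.045 0.16 [307.01212736 151.26839651]
-0.17 0.04 0.16 [311.42304368 170.55929216]
-0.17 0.037 0.16 [314.07311928 182.14824888]
-0.17 -0.0525 0.16 [394.3089379  532.67443955]
-0.17 -0.045 0.16 [387.50070715 502.95735684]
```

```bash
python3 - <<'E'
from h import *
import cv2
s=[read_camera('top')[110:165,215:270].astype(float) for _ in range(6)]
i=np.clip(np.mean(s,0)*1.3,0,255).astype('uint8')
i=cv2.resize(i,None,fx=11,fy=11,interpolation=cv2.INTER_CUBIC)
def pt(x,y,z,k=-.17):
    yw=.199;W=[.63+np.cos(yw)*x-np.sin(yw)*y,.207+np.sin(yw)*x+np.cos(yw)*y,z]
    p=camera_params('top');f=192/np.tan(np.radians(p['fov_y']/2));c=np.array([p['cx'],p['cy']])
    u=proj('top',W)[0];d=(u-c)/f;u=c+f*d*(1+k*(d@d));return tuple(int(q) for q in (u-[215,110]+.5)*11)
for x,z,c in((.0525,.114,(0,0,255)),(-.0525,.174,(0,0,255)),(-.0525,.168,(255,0,255)),(.0525,.174,(0,0,255)),(.045,.16,(0,255,0)),(-.045,.16,(0,255,0)),(-.0525,.094,(255,0,0))):
    for y in(-.160,-.118,-.076): cv2.circle(i,pt(x,y,z),3,c,-1)
cv2.imwrite('pics/z1.png',i)
E
```

```text
(no output)
```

View pics/z1.png

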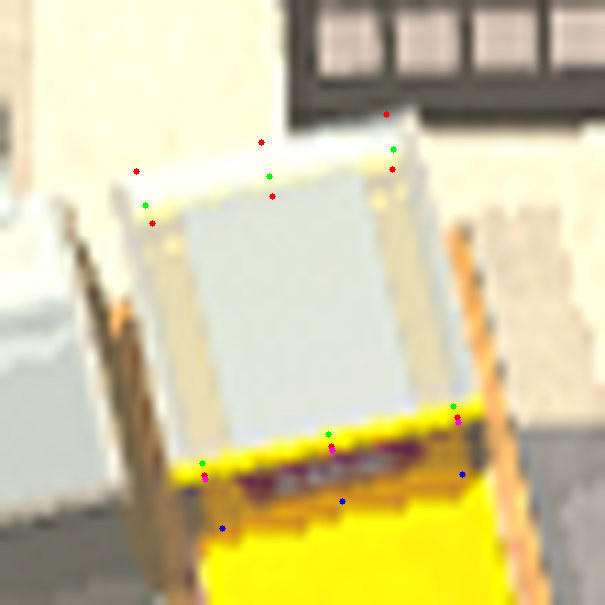

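>>> step_arm(
  motion=[0, 0, 0, 0.1, 1.2, 0.1, 1, 0, 0, 0, 0, 1.2, 0, 1, 0, 0, 0, 0, 1.2, 0, 1, 0, 0, 0, 0, 0, 0, 1],
)

```text
time_s: 19.47
ee_pos: [0.4833, -0.1852, 0.1094]
orientation: [-0.041, -2.203, 2.202]
ft_force: [-0.6, 0.5, -0.2]
gripper_width: 1.001
```

```bash
python3 -c "
from h import *
import cv2
go(.484,-.185,.048,-.0385)
i=read_camera('scene')[150:290,150:300];cv2.imwrite('pics/s3.png',cv2.resize(cv2.convertScaleAbs(i,alpha=2,beta=20),None,fx=5,fy=5,interpolation=2)[:600])"
```

```text
t 19.4667 tcp [ 0.4833 -0.1852  0.1094] F [-0.6  0.5 -0.2] grip 1.001 q [ 0.76  0.59 -0.72  1.99  0.56  0.77 -1.9 ]
axes rows x,y,z: [[-1.0, 0.04, 0.0], [-0.0, 0.0, -1.0], [-0.04, -1.0, -0.0]]
turn deg [0.01 0.07 0.02] target tcp [ 0.484 -0.185  0.056]
shift cm in current axes [-0.07  5.34 -0.02] in target axes [-0.07  5.34 -0.02]
```

View pics/s3.png

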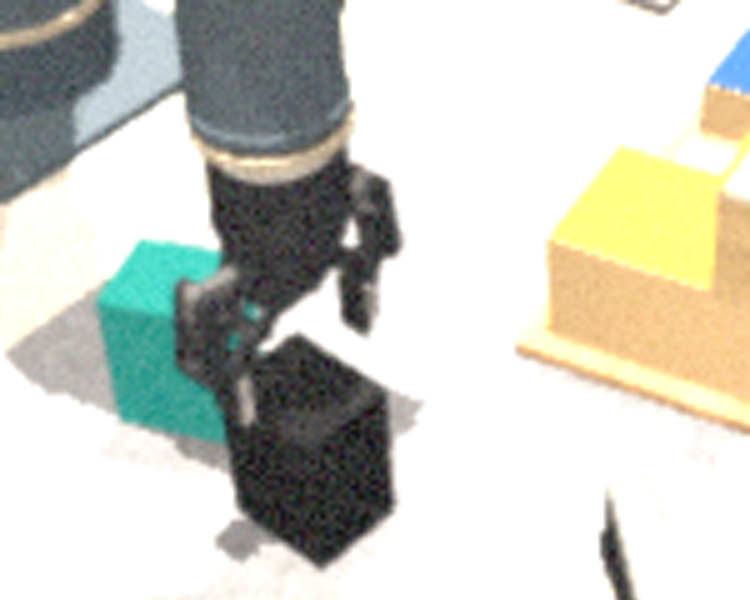

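>>> step_arm(
  motion=[0, 0, 0, 0, 0.5, 0, 1, 0, 0, 0, 0, 0.5, 0, 1, 0, 0, 0, 0, 1, 0, 1, 0, 0, 0, 0, 1, 0, 1, 0, 0, 0, 0, 1, 0, 1, 0, 0, 0, 0, 1, 0, 1, 0, 0, 0, 0, 0.3, 0, 1, 0, 0, 0, 0, 0, 0, 1, 0, 0, 0, 0, 0, 0, 0, 0, 0, 0, 0, 0, 0, 0, 0, 0, 0, 0, 0, 0, 0, 0, 0, 0, 0, 0, 0, 0, 0, 0, 0, 0, 0, 0, 0, 0, 0, 0, 0, 0, 0, 0],
  force=50,
)

```text
time_s: 20.68
ee_pos: [0.4851, -0.1854, 0.0592]
orientation: [-0.045, -2.203, 2.206]
ft_force: [-1.2, -0.3, 5.8]
gripper_width: 0.739
```

>>> step_arm(
  motion=[0, 0, 0, 0, -1, 0, 0, 0, 0, 0, 0, -2, 0, 0, 0, 0, 0, 0, -3, 0, 0, 0, 0, 0, 0, -3, 0, 0, 0, 0, 0, 0, -3, 0, 0, 0, 0, 0, 0, -3, 0, 0, 0, 0, 0, 0, -3, 0, 0, 0, 0, 0, 0, -3, 0, 0, 0, 0, 0, 0, 0, 0, 0],
)

```text
time_s: 21.43
ee_pos: [0.4862, -0.1846, 0.2743]
orientation: [-0.051, -2.204, 2.211]
ft_force: [1.0, 0.5, -2.7]
gripper_width: 0.742
```

```bash
python3 -c "
from h import *
import cv2
yw=.199;mx,my=.63-.118*np.sin(yw),.207+.118*np.cos(yw);print(mx,my)
go(mx-.108*.98,my-.108*.1977,.25,.199)
i=read_camera('scene')[100:300,130:330];cv2.imwrite('pics/s4.png',cv2.resize(i,None,fx=3,fy=3,interpolation=2)[:600])"
```

```text
0.606672678524583 0.32267124133846986
t 21.4333 tcp [ 0.4862 -0.1846  0.2743] F [ 1.   0.5 -2.7] grip 0.742 q [ 0.88  0.4  -0.86  1.78  0.34  1.11 -1.7 ]
axes rows x,y,z: [[-1.0, 0.04, -0.01], [0.01, -0.0, -1.0], [-0.04, -1.0, 0.0]]
turn deg [ -0.22 -13.5   -0.54] target tcp [0.5008 0.3013 0.258 ]
shift cm in current axes [  0.33   1.49 -48.62] in target axes [-11.05   1.63 -47.35]
```

View pics/s4.png

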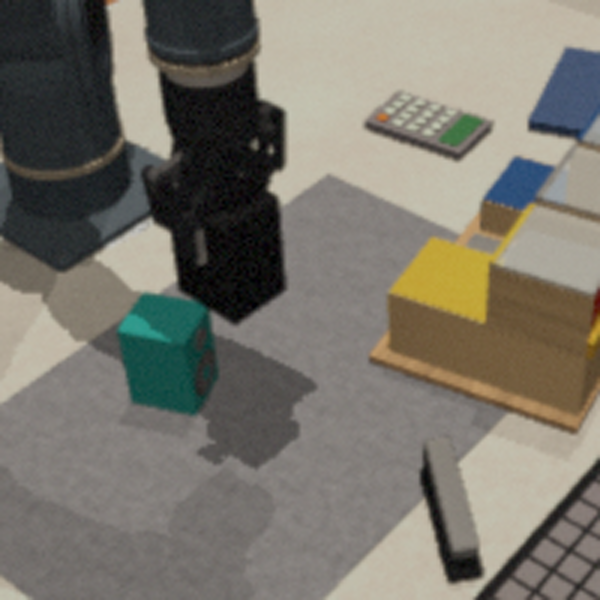

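>>> step_arm(
  motion=[0, -4.5, 0, 0, 0, 0, 0, 0, -4.5, 0, 0, 0, 0, 0, 0, -4.5, 0, 0, 0, 0, 0, 0, 0, 0, -0.69, 0, -2.96, 0, 0, 0, 0, -0.69, 0, -2.96, 0, 0, 0, 0, -0.69, 0, -2.96, 0, 0, 0, 0, -0.69, 0, -2.96, 0, 0, 0, 0, -0.69, 0, -2.96, 0, 0, 0, 0, -0.69, 0, -2.96, 0, 0, 0, 0, -0.69, 0, -2.96, 0, 0, 0, 0, -0.69, 0, -2.96, 0, 0, 0, 0, -0.69, 0, -2.96, 0, 0, 0, 0, -0.69, 0, -2.96, 0, 0, 0, 0, -0.69, 0, -2.96, 0, 0, 0, 0, -0.69, 0, -2.96, 0, 0, 0, 0, -0.69, 0, -2.96, 0, 0, 0, 0, -0.69, 0, -2.96, 0, 0, 0, 0, -0.69, 0, -2.96, 0, 0, 0, 0, -0.69, 0, -2.96, 0, 0, 0, 0, 0, 0, 0, 0],
)

```text
time_s: 23.15
ee_pos: [0.4964, 0.3073, 0.2673]
orientation: [-0.218, 2.116, -2.11]
ft_force: [-0.9, 0.4, -2.9]
gripper_width: 0.748
```

```bash
python3 -c "
from h import *
go(.5008,.3013,.108,.199)"
```

```text
t 23.15 tcp [0.4964 0.3073 0.2673] F [-0.9  0.4 -2.9] grip 0.748 q [-0.07  0.53 -0.91  1.63  0.44  1.2  -2.43]
axes rows x,y,z: [[-0.98, -0.2, -0.0], [-0.0, 0.0, -1.0], [0.2, -0.98, -0.0]]
turn deg [ 0.17  0.39 -0.03] target tcp [0.5008 0.3013 0.116 ]
shift cm in current axes [-0.3  15.13  0.73] in target axes [-0.31 15.13  0.68]
```

>>> step_arm(
  motion=[0, 0, 0, -0.3, 0, 0.7, 0, 0, 0, 0, 0, 2, 0, 0, 0, 0, 0, 0, 2, 0, 0, 0, 0, 0, 0, 2, 0, 0, 0, 0, 0, 0, 2, 0, 0, 0, 0, 0, 0, 2, 0, 0, 0, 0, 0, 0, 2, 0, 0, 0, 0, 0, 0, 1.5, 0, 0, 0, 0, 0, 0, 0.5, 0, 0, 0, 0, 0, 0, 0, 0, 0, 0, 0, 0, 0, 0, 0, 0],
)

```text
time_s: 24.07
ee_pos: [0.5038, 0.2939, 0.1284]
orientation: [-0.208, 2.115, -2.118]
ft_force: [-0.0, -0.4, -3.1]
gripper_width: 0.74
```

```bash
python3 -c "
from h import *
import cv2
go(.5008,.3013,.107,.199)
i=read_camera('scene')[100:230,230:370];cv2.imwrite('pics/q1.png',cv2.resize(i,None,fx=5,fy=5,interpolation=2)[:600])
i=read_camera('top')[110:230,150:290];cv2.imwrite('pics/q1t.png',cv2.resize(i,None,fx=5,fy=5,interpolation=2)[:600])"
```

```text
t 24.0667 tcp [0.5038 0.2939 0.1284] F [-0.  -0.4 -3.1] grip 0.74 q [-0.11  0.67 -0.81  1.8   0.59  0.93 -2.55]
axes rows x,y,z: [[-0.98, -0.2, -0.0], [0.0, -0.0, -1.0], [0.2, -0.98, 0.0]]
turn deg [-0.1  -0.06 -0.1 ] target tcp [0.5008 0.3013 0.115 ]
shift cm in current axes [ 0.15  1.34 -0.78] in target axes [ 0.15  1.34 -0.78]
```

View pics/q1.png

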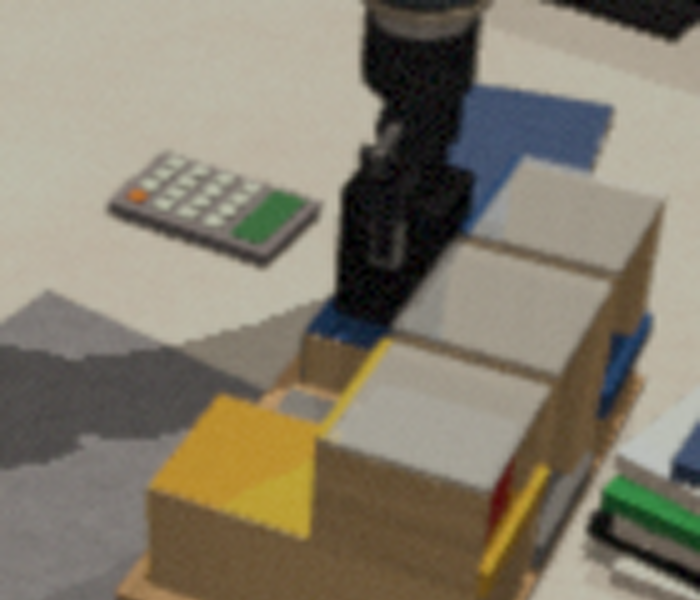

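View pics/q1t.png

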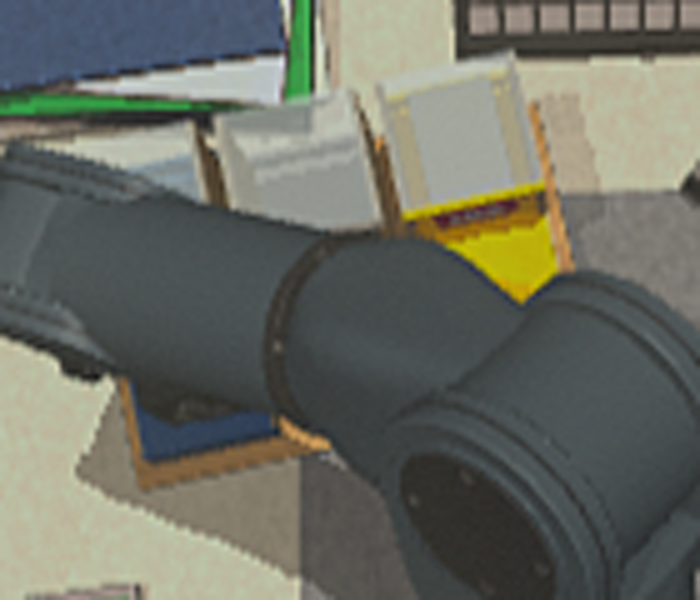

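>>> step_arm(
  motion=[0, 0, 0, 0, 0, -0.7, 0, 0, 0, 0, 0, 0.5, 0, 0, 0, 0, 0, 0, 0.3, 0, 0, 0, 0, 0, 0, 0, 0, 0, 0, 0, 0, 0, 0, 0, 0, 0, 0, 0, 0, 0, 0, 0],
)

```text
time_s: 24.67
ee_pos: [0.5023, 0.3014, 0.1203]
orientation: [-0.208, 2.115, -2.117]
ft_force: [0.9, 0.1, -3.5]
gripper_width: 0.745
```

```bash
python3 -c "
from h import *
import cv2
go(.5008,.3013,.107,.199)
i=read_camera('scene')[100:200,270:370];cv2.imwrite('pics/q2.png',cv2.resize(i,None,fx=6,fy=6,interpolation=2)[:600])"
```

```text
t 24.6667 tcp [0.5023 0.3014 0.1203] F [ 0.9  0.1 -3.5] grip 0.745 q [-0.13  0.68 -0.8   1.81  0.6   0.92 -2.57]
axes rows x,y,z: [[-0.98, -0.2, -0.0], [0.0, -0.0, -1.0], [0.2, -0.98, 0.0]]
turn deg [-0.09 -0.03 -0.13] target tcp [0.5008 0.3013 0.115 ]
shift cm in current axes [ 0.15  0.53 -0.03] in target axes [ 0.15  0.53 -0.03]
```

View pics/q2.png

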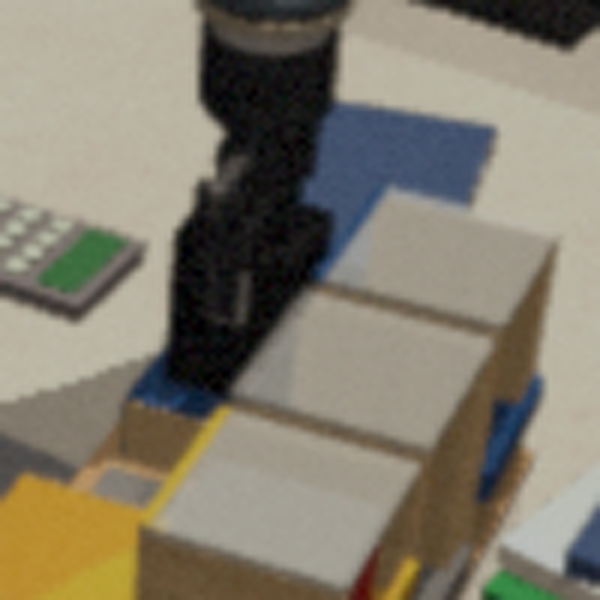

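Lateral position looks right; lowering to contact.

>>> step_arm(
  motion=[0, 0, 0, 0, 0.3, 0, 0, 0, 0, 0, 0, 0.15, 0, 0, 0, 0, 0, 0, 0, 0, 0, 0, 0, 0, 0, 0, 0, 0],
)

```text
time_s: 25.05
ee_pos: [0.5023, 0.3013, 0.1156]
orientation: [-0.208, 2.115, -2.117]
ft_force: [-0.3, -0.7, -3.5]
gripper_width: 0.743
```

>>> step_arm(
  motion=[0, 0, 0, 0, 0.12, 0, 0, 0, 0, 0, 0, 0.1, 0, 0, 0, 0, 0, 0, 0, 0, 0, 0, 0, 0, 0, 0, 0, 0],
)

```text
time_s: 25.38
ee_pos: [0.5024, 0.3015, 0.1152]
orientation: [-0.206, 2.114, -2.117]
ft_force: [-3.1, -4.7, 14.8]
gripper_width: 0.741
```

>>> step_arm(
  motion=[0, 0, 0, 0, 0, 0, 0.8, 0, 0, 0, 0, 0, 0, 0.9, 0, 0, 0, 0, 0, 0, 1, 0, 0, 0, 0, 0, 0, 1, 0, 0, 0, 0, 0, 0, 1, 0, 0, 0, 0, -1, 0, 1, 0, 0, 0, 0, -2, 0, 1, 0, 0, 0, 0, -3, 0, 1, 0, 0, 0, 0, -3, 0, 1, 0, 0, 0, 0, -3, 0, 1, 0, 0, 0, 0, -2, 0, 1, 0, 0, 0, 3, 0, 0, 0, 0, 0, 0, 3, 0, 0, 0, 0, 0, 0, 2.5, 0, 0, 0, 0, 0, 0, 0, 0, 0, 0, 0, 0, 0, 0, 0, 0, 0],
)

```text
time_s: 26.72
ee_pos: [0.4179, 0.2847, 0.2545]
orientation: [-0.208, 2.113, -2.116]
ft_force: [1.4, 1.2, -0.2]
gripper_width: 0.3
```

```bash
python3 -c "
from h import *
import cv2
go(.6067-.175*.98,.3227-.175*.1977,.10,.199)
i=read_camera('scene')[100:200,270:370];cv2.imwrite('pics/q3.png',cv2.resize(i,None,fx=6,fy=6,interpolation=2)[:600])
i=read_camera('top')[110:230,150:290];cv2.imwrite('pics/q3t.png',cv2.resize(i,None,fx=5,fy=5,interpolation=2)[:600])"
```

```text
t 26.7167 tcp [0.4179 0.2847 0.2545] F [ 1.4  1.2 -0.2] grip 0.3 q [-0.03  0.42 -0.94  1.83  0.39  1.08 -2.49]
axes rows x,y,z: [[-0.98, -0.2, -0.0], [0.0, -0.0, -1.0], [0.2, -0.98, 0.0]]
turn deg [-0.12  0.05 -0.23] target tcp [0.4352 0.2881 0.108 ]
shift cm in current axes [-1.7  14.65 -0.02] in target axes [-1.760e+00  1.465e+01  1.000e-02]
```

View pics/q3.png

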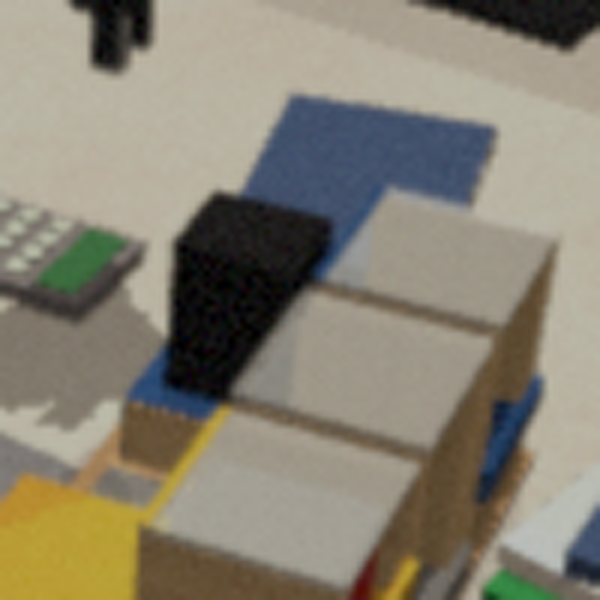

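View pics/q3t.png

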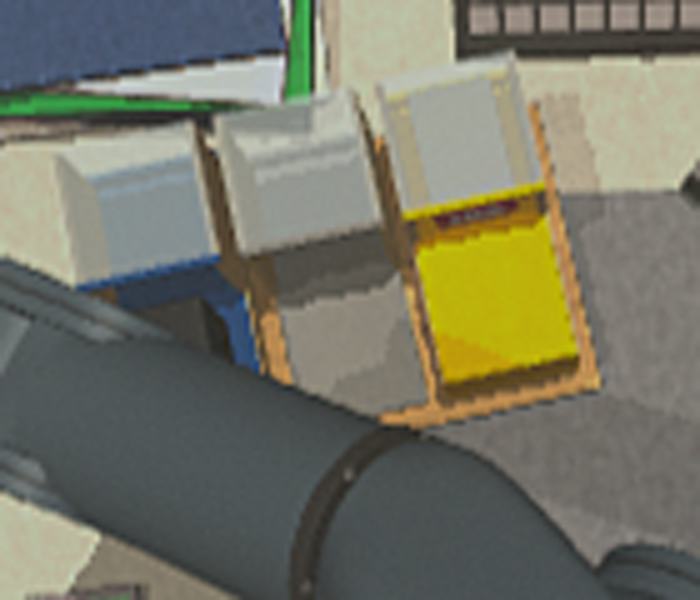

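>>> step_arm(
  motion=[0, 6.92, 0, 0, 0, 0, 0, 0, 6.92, 0, 0, 0, 0, 0, 0, 6.92, 0, 0, 0, 0, 0, 0, 6.92, 0, 0, 0, 0, 0, 0, 6.92, 0, 0, 0, 0, 0, 0, 6.92, 0, 0, 0, 0, 0, 0, 6.92, 0, 0, 0, 0, 0, 0, 6.92, 0, 0, 0, 0, 0, 0, 6.92, 0, 0, 0, 0, 0, 0, 6.92, 0, 0, 0, 0, 0, 0, 6.92, 0, 0, 0, 0, 0, 0, 6.92, 0, 0, 0, 0, 0, 0, 6.92, 0, 0, 0, 0, 0],
)

```text
time_s: 27.9
ee_pos: [0.4166, 0.2827, 0.2454]
orientation: [-0.897, -1.571, 1.614]
ft_force: [1.0, -0.5, -2.1]
gripper_width: 0.003
```

>>> step_arm(
  motion=[0, 6.92, 0, 0, 0, 0, 0, 0, 6.92, 0, 0, 0, 0, 0, 0, 6.92, 0, 0, 0, 0, 0, 0, 6.92, 0, 0, 0, 0, 0, 0, 6.92, 0, 0, 0, 0, 0, 0, 6.92, 0, 0, 0, 0, 0, 0, 6.92, 0, 0, 0, 0, 0, 0, 6.92, 0, 0, 0, 0, 0, 0, 6.92, 0, 0, 0, 0, 0, 0, 6.92, 0, 0, 0, 0, 0, 0, 6.92, 0, 0, 0, 0, 0, 0, 6.92, 0, 0, 0, 0, 0, 0, 6.92, 0, 0, 0, 0, 0, 0, 0, 0, 0, 0, 0, 0, 0, 0, 0, 0, 0, 0, 0, 0],
)

```text
$.motion: bad value
```

```bash
python3 -c "
from h import *
go(.6067-.175*.98,.3227-.175*.1977,.117,.199)"
```

```text
t 27.9 tcp [0.4166 0.2827 0.2454] F [ 1.  -0.5 -2.1] grip 0.003 q [-1.31  0.47  0.93  1.87 -0.42  1.04 -2.8 ]
axes rows x,y,z: [[-0.51, 0.86, -0.01], [-0.02, -0.02, -1.0], [-0.86, -0.51, 0.02]]
turn deg [ -1.38 -70.51   0.54] target tcp [0.4352 0.2881 0.125 ]
shift cm in current axes [-0.42 12.   -2.16] in target axes [-1.93 12.04 -0.16]
```

>>> step_arm(
  motion=[0, -6.4, 0, 0, 0, 0, 0, 0, -6.4, 0, 0, 0, 0, 0, 0, -6.4, 0, 0, 0, 0, 0, 0, -6.4, 0, 0, 0, 0, 0, 0, -6.4, 0, 0, 0, 0, 0, 0, -6.4, 0, 0, 0, 0, 0, 0, -6.4, 0, 0, 0, 0, 0, 0, -6.4, 0, 0, 0, 0, 0, 0, -6.4, 0, 0, 0, 0, 0, 0, -6.4, 0, 0, 0, 0, 0, 0, -6.4, 0, 0, 0, 0, 0, 0, 0, 0, 0, 0, 0, 0, 0, 0, 0, 0, 0, 0, 0, 0],
)

```text
$.motion: bad value
```

```bash
python3 -c "
from h import *
go(.6067-.175*.98,.3227-.175*.1977,.117,.199)"
```

```text
t 27.9 tcp [0.4166 0.2827 0.2454] F [ 1.  -0.5 -2.1] grip 0.003 q [-1.31  0.47  0.93  1.87 -0.42  1.04 -2.8 ]
axes rows x,y,z: [[-0.51, 0.86, -0.01], [-0.02, -0.02, -1.0], [-0.86, -0.51, 0.02]]
turn deg [ -1.38 -70.51   0.54] target tcp [0.4352 0.2881 0.125 ]
shift cm in current axes [-0.42 12.   -2.16] in target axes [-1.93 12.04 -0.16]
```

>>> step_arm(
  motion=[0, -6.4, 0, 0, 0, 0, 0, 0, -6.4, 0, 0, 0, 0, 0, 0, -6.4, 0, 0, 0, 0, 0, 0, -6.4, 0, 0, 0, 0, 0, 0, -6.4, 0, 0, 0, 0, 0, 0, -6.4, 0, 0, 0, 0, 0, 0, -6.4, 0, 0, 0, 0, 0, 0, -6.4, 0, 0, 0, 0, 0, 0, -6.4, 0, 0, 0, 0, 0, 0, -6.4, 0, 0, 0, 0, 0, 0, -6.4, 0, 0, 0, 0, 0, 0, 0, 0, 0, 0, 0, 0, 0, 0, 0, 0, 0, 0, 0, 0],
)

```text
$.motion: bad value
```

```bash
python3 -c "
from h import *
go(.6067-.175*.98,.3227-.175*.1977,.117,.199)"
```

```text
t 27.9 tcp [0.4166 0.2827 0.2454] F [ 1.  -0.5 -2.1] grip 0.003 q [-1.31  0.47  0.93  1.87 -0.42  1.04 -2.8 ]
axes rows x,y,z: [[-0.51, 0.86, -0.01], [-0.02, -0.02, -1.0], [-0.86, -0.51, 0.02]]
turn deg [ -1.38 -70.51   0.54] target tcp [0.4352 0.2881 0.125 ]
shift cm in current axes [-0.42 12.   -2.16] in target axes [-1.93 12.04 -0.16]
```

>>> step_arm(
  motion=[0, -6.4, 0, 0, 0, 0, 0, 0, -6.4, 0, 0, 0, 0, 0, 0, -6.4, 0, 0, 0, 0, 0, 0, -6.4, 0, 0, 0, 0, 0, 0, -6.4, 0, 0, 0, 0, 0, 0, -6.4, 0, 0, 0, 0, 0, 0, -6.4, 0, 0, 0, 0, 0, 0, -6.4, 0, 0, 0, 0, 0, 0, -6.4, 0, 0, 0, 0, 0, 0, -6.4, 0, 0, 0, 0, 0, 0, -6.4, 0, 0, 0, 0, 0],
)

```text
time_s: 28.82
ee_pos: [0.4166, 0.2824, 0.2444]
orientation: [-0.242, 2.105, -2.14]
ft_force: [0.1, -0.5, 0.0]
gripper_width: -0.002
```

>>> step_arm(
  motion=[0, 0, 0, 0, 0, 0, 0, 0, 0, 0, 0, 0, 0, 0],
)

```text
time_s: 28.98
ee_pos: [0.4163, 0.2822, 0.2444]
orientation: [-0.233, 2.11, -2.145]
ft_force: [0.5, -0.6, -0.7]
gripper_width: -0.003
```

```bash
python3 -c "
from h import *
import cv2
go(.6067-.175*.98,.3227-.175*.1977,.117,.199)
cv2.imwrite('pics/f1.png',read_camera('scene'))"
```

```text
t 28.9833 tcp [0.4163 0.2822 0.2444] F [ 0.5 -0.6 -0.7] grip -0.003 q [-1.09  0.37  0.56  1.87 -0.23  0.99 -1.8 ]
axes rows x,y,z: [[-0.98, -0.2, 0.02], [-0.02, -0.02, -1.0], [0.2, -0.98, 0.01]]
turn deg [-0.79 -0.12  1.32] target tcp [0.4352 0.2881 0.125 ]
shift cm in current axes [-2.24 11.89 -0.38] in target axes [-1.97 11.94 -0.21]
```

View pics/f1.png

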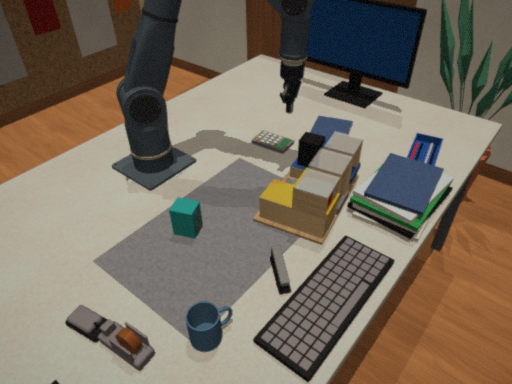

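>>> step_arm(
  motion=[-0.8, 0, 1.3, -0.5, 0, -0.2, 0, 0, 0, 0, -0.7, 2, 0, 0, 0, 0, 0, 0, 2, 0, 0, 0, 0, 0, 0, 2, 0, 0, 0, 0, 0, 0, 2, 0, 0, 0, 0, 0, 0, 2, 0, 0, 0, 0, 0, 0, 2, 0, 0, 0, 0, 5, 0, 0, 0, 0, 0, 0, 5, 0, 0, 0, 0, 0, 0, 5, 0, 0, 0, 0, 0, 0, 5, 0, 0, 0, 0, 0, 0, 0, 0, 0, 0, 0],
)

```text
time_s: 30.03
ee_pos: [0.4233, 0.289, 0.1225]
orientation: [0.114, 2.003, -1.926]
ft_force: [-1.9, 0.2, -0.1]
gripper_width: -0.001
```

```bash
python3 -c "
from h import *
go(.6067-.054*.98,.3227-.054*.1977,.103,.199,20)"
```

```text
t 30.0333 tcp [0.4233 0.289  0.1225] F [-1.9  0.2 -0.1] grip -0.001 q [-1.22  0.48  0.59  2.28 -0.55  0.21 -1.57]
axes rows x,y,z: [[-0.93, -0.19, -0.31], [0.3, 0.07, -0.95], [0.2, -0.98, -0.01]]
turn deg [ 0.43 -0.04  2.01] target tcp [0.5511 0.3115 0.1105]
shift cm in current axes [-11.97   5.15   0.35] in target axes [-11.78   5.57   0.32]
```

>>> step_arm(
  motion=[0, 0, 0, -0.66, 0.28, 0.1, 0, 0, 0, 0, -0.66, 0.28, 0.1, 0, 0, 0, 0, -0.66, 0.28, 0.1, 0, 0, 0, 0, -0.66, 0.28, 0, 0, 0, 0, 0, -0.66, 0.28, 0, 0, 0, 0, 0, -0.66, 0.28, 0, 0, 0, 0, 0, -0.66, 0.28, 0, 0, 0, 0, 0, -0.66, 0.28, 0, 0, 0, 0, 0, -0.66, 0.28, 0, 0, 0, 0, 0, 0, 0, 0, 0],
)

```text
time_s: 30.87
ee_pos: [0.4913, 0.2992, 0.118]
orientation: [0.114, 2.001, -1.924]
ft_force: [-0.1, 0.5, 0.1]
gripper_width: 0.002
```

```bash
python3 -c "
from h import *
import cv2
go(.6067-.054*.98,.3227-.054*.1977,.103,.199,20)
i=read_camera('scene')[70:200,250:380];cv2.imwrite('pics/q5.png',cv2.resize(i,None,fx=4.5,fy=4.5,interpolation=2)[:600])"
```

```text
t 30.8667 tcp [0.4913 0.2992 0.118 ] F [-0.1  0.5  0.1] grip 0.002 q [-1.09  0.54  0.54  2.14 -0.53  0.27 -1.52]
axes rows x,y,z: [[-0.93, -0.19, -0.31], [0.3, 0.07, -0.95], [0.2, -0.98, -0.01]]
turn deg [0.42 0.04 1.87] target tcp [0.5511 0.3115 0.1105]
shift cm in current axes [-5.57  2.61 -0.  ] in target axes [-5.48  2.79 -0.03]
```

View pics/q5.png

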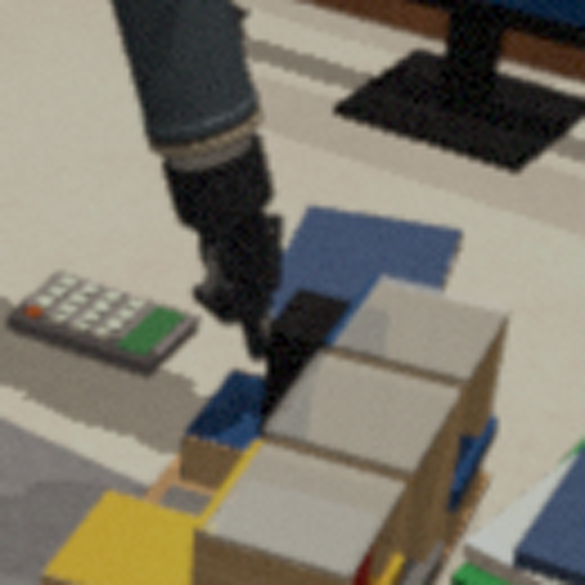

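>>> step_arm(
  motion=[0, 0, 0, -0.66, 0.3, 0, 0, 0, 0, 0, -0.66, 0.3, 0, 0, 0, 0, 0, -0.66, 0.3, 0, 0, 0, 0, 0, -0.66, 0.3, 0, 0, 0, 0, 0, -0.66, 0.3, 0, 0, 0, 0, 0, -0.66, 0.3, 0, 0, 0, 0, 0, -0.66, 0.3, 0, 0, 0, 0, 0, -0.66, 0.3, 0, 0, 0, 0, 0, 0, 0, 0, 0],
)

```text
time_s: 31.67
ee_pos: [0.5478, 0.3107, 0.1115]
orientation: [0.115, 2.001, -1.924]
ft_force: [0.5, -0.2, -0.5]
gripper_width: 0.002
```

```bash
python3 -c "
from h import *
import cv2
go(.6067-.049*.98,.3227-.049*.1977,.103,.199,20)
i=read_camera('scene')[70:200,250:380];cv2.imwrite('pics/q6.png',cv2.resize(i,None,fx=4.5,fy=4.5,interpolation=2)[:600])"
```

```text
t 31.6667 tcp [0.5478 0.3107 0.1115] F [ 0.5 -0.2 -0.5] grip 0.002 q [-1.    0.6   0.52  2.01 -0.53  0.33 -1.5 ]
axes rows x,y,z: [[-0.93, -0.19, -0.31], [0.3, 0.07, -0.95], [0.2, -0.98, -0.01]]
turn deg [0.41 0.04 1.87] target tcp [0.556  0.3125 0.1105]
shift cm in current axes [-0.76  0.35 -0.01] in target axes [-0.75  0.38 -0.01]
```

View pics/q6.png

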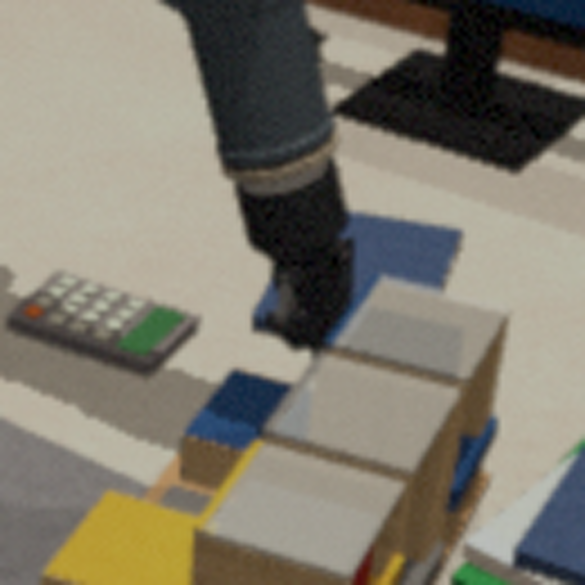

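>>> step_arm(
  motion=[0, 0, 0, -0.4, 0.16, 0, 0, 0, 0, 0, -0.4, 0.14, 0, 0, 0, 0, 0, 0, 0, 0, 0, 0, 0, 0, 0, 0, 0, 0, 0, 0, 0, 0.9, -0.3, 0, 0, 0, 0, 0, 1.9, -0.63, 0, 0, 0, 0, 0, 1.9, -0.63, 0, 0, 0, 0, 0, 1.9, -0.63, 0, 0, 0, 0, 0, 1.9, -0.63, 0, 0, 0, 0, 0, 0.8, -2.4, 0, 0, 0, 0, 0, 0.8, -2.4, 0, 0, 0, 0, 0, 0.8, -2.4, 0, 0, 0, 0, -5, 0, -2, 0, 0, 0, 0, -5, 0, -2, 0, 0, 0, 0, -4, 0, 0, 0, 0, 0, 0, -4, 0, 0, 0, 0, 0, 0, 0, 0, 0, 0, 0],
)

```text
time_s: 33.13
ee_pos: [0.4133, 0.2829, 0.2116]
orientation: [-0.216, 2.123, -2.107]
ft_force: [0.2, 0.7, 0.0]
gripper_width: -0.003
```

```bash
python3 - <<'E'
from h import *
import cv2
go(.6533-.175*.98,.0913-.175*.1977,.22,.199,0)
i=read_camera('scene')[90:240,240:390];cv2.imwrite('pics/q7.png',cv2.resize(i,None,fx=4,fy=4,interpolation=2)[:600])
i=read_camera('top')[110:230,150:290];cv2.imwrite('pics/q7t.png',cv2.resize(i,None,fx=5,fy=5,interpolation=2)[:600])
E
```

```text
t 33.1333 tcp [0.4133 0.2829 0.2116] F [0.2 0.7 0. ] grip -0.003 q [-1.23  0.45  0.8   1.95 -0.42  0.91 -1.59]
axes rows x,y,z: [[-0.98, -0.2, 0.0], [-0.0, 0.01, -1.0], [0.2, -0.98, -0.01]]
turn deg [0.43 0.2  0.  ] target tcp [0.4818 0.0567 0.228 ]
shift cm in current axes [-2.16 -1.81 23.52] in target axes [-2.24 -1.64 23.52]
```

View pics/q7.png

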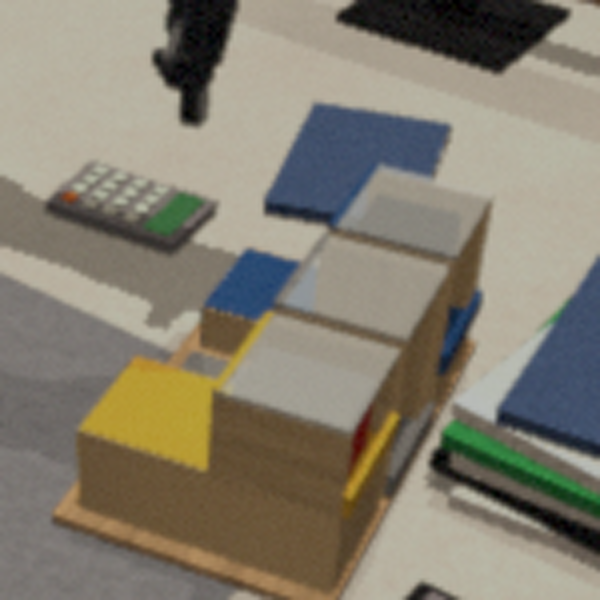

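View pics/q7t.png

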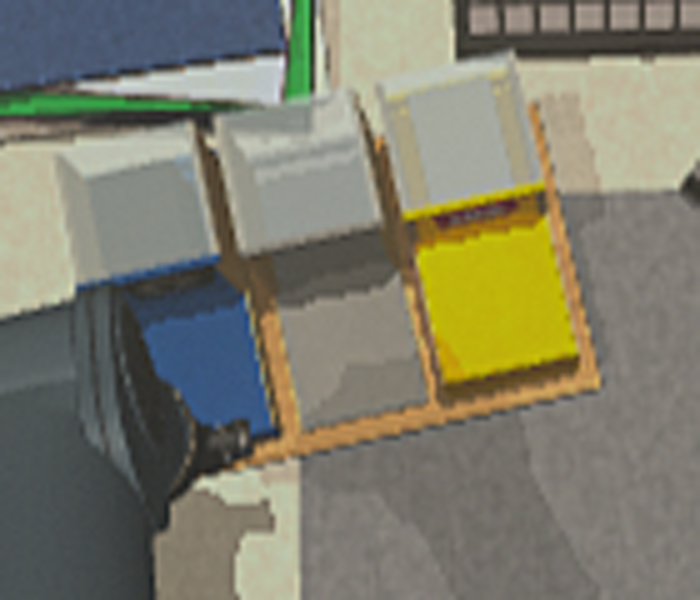

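```bash
python3 - <<'E'
from h import *
import cv2
def pt(n,x,y,z,k=-.17):
    yw=.199;W=[.63+np.cos(yw)*x-np.sin(yw)*y,.207+np.sin(yw)*x+np.cos(yw)*y,z]
    p=camera_params(n);f=192/np.tan(np.radians(p['fov_y']/2));c=np.array([p['cx'],p['cy']])
    u=proj(n,W)[0];d=(u-c)/f;return c+f*d*(1+k*(d@d))
i=np.mean([read_camera('scene')[120:230,285:370].astype(float) for _ in range(6)],0)
K=7;i=cv2.resize(np.clip((i-60)*1.6,0,255).astype('uint8'),None,fx=K,fy=K,interpolation=2)
def L(a,b,c):
    q=[tuple(int(v) for v in (pt('scene',*e)-[285,120]+.5)*K) for e in(a,b)];cv2.line(i,*q,c,1)
for yc,w in((-.118,.031),(.118,.032)):
    for x,c in((-.0525,(0,0,255)),(-.044,(0,255,0))):
        L((x,yc-w,.16),(x,yc+w,.16),c)
    L((-.0525,yc-.052,.174),(-.0525,yc+.052,.174),(255,0,0));L((.0525,yc-.052,.174),(.0525,yc+.052,.174),(255,0,0));L((-.0525,yc-.052,.174),(.0525,yc-.052,.174),(255,0,0))
cv2.imwrite('pics/z2.png',i[:420]);cv2.imwrite('pics/z3.png',i[220:])
E
```

```text
(no output)
```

View pics/z2.png

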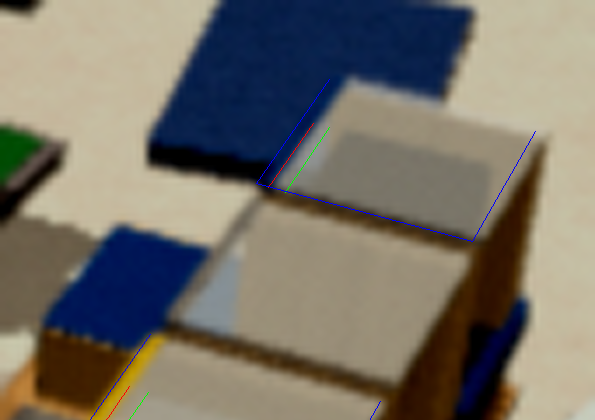

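View pics/z3.png

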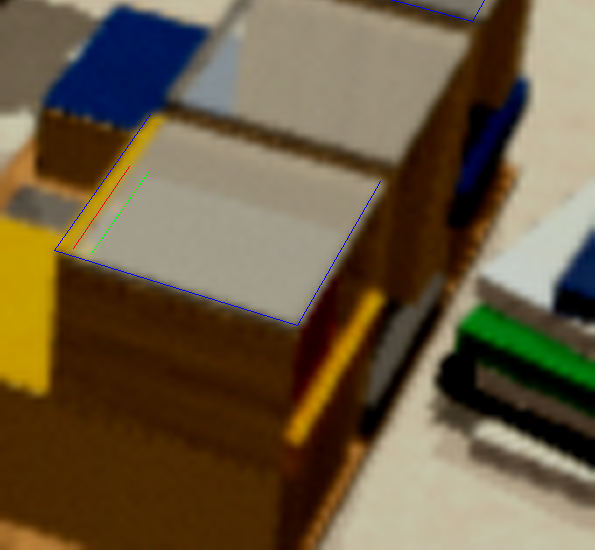

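```bash
python3 - <<'E'
from h import *
import cv2
cv2.imwrite('pics/end.png',read_camera('scene'))
s=get_state();print(s['time_s'],s['ft_force'],np.abs(s['joint_velocities']).max())
E
```

```text
33.5833 [ 0.64865096  0.62402286 -1.08075346] 0.008312665210064183
```

View pics/end.png

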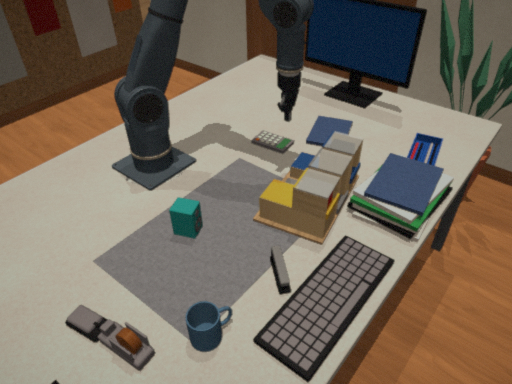

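Both items are under their roofs. The bystanders and the turquoise block (186,217) sit at the same pixels as at the start, and the arm is clear.

```bash
python3 -c "
from plant import *
print(sign_off())"
```

```text
the job is handed in; nothing more can be done
None
```

Both items are in the organiser and the job is handed in, at about 33.6 s of the 72 s allowed. The red card box stands in the low (yellow) bay and the black speaker in the mid (blue) bay. For each one I set it on the apron, let go, and pushed it in with the closed, tilted fingertips.

**Last checks:**
- **Fit under the roof:** both stand upright fully behind the roof front. I put the card box 3–8 mm inside: about 3 mm from the top camera, 6 mm or more from the scene camera and the finger position. The speaker is about 10 mm inside, from the scene camera.
- **Rest of the desk:** the grey bay is empty, the other things look unmoved, and the gripper touches nothing.

**What disagreed or went wrong:**
- The top and scene cameras differed by a few millimetres, in a way that fits slight lens distortion. I considered pushing the card box a little further in, but left it.
- The first attempt to tilt the tool 30° ran into joint limits, so I used 20°.
- An unneeded wrist turn near the speaker also had to be undone. Neither touched anything.

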